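# Clamp a soldering iron in the service cradle

## Task

The soldering iron needs its tip changed: lay it along the trough of the sloping service cradle, its thick handle in the middle, and let go of it. Then swing the blue clamp arm over it as far as it goes, and screw the red wing knob down clockwise until it stops tight, so that the iron is held fast. Leave the bottles, the solder reel and the pliers where they stand.

Things in the scene. Friction and masses are not known exactly. Their poses are not given: they have to be found in the camera images.
- iron: loose pencil soldering iron, 166 mm long, round: handle 19 mm thick, narrowing from 19 to 17 mm towards its rear end; thin pointed tip. The long axis is its y axis, tip towards -y. It may roll about that axis. Starts lying on the desk. About 70 g
- iron_grip (a point): the point on the iron's long axis, in the thick of the handle (18.5 mm thick here), 105 mm from the tip and 61 mm from the rear end, near the centre of mass: grip here; it is 9.5 mm above the desk at the start. Same axes as iron
- cradle: service cradle fixed to the desk, 150 x 170 mm, 0.13 m high without the arm; origin at desk level under it; x from its low front to its high rear, y left, z up. The bed is a flat plate sloping 30 degrees; the trough is the corner between it and a lip at its low edge, 12 mm high, 10 mm thick, with a finger gap 56 mm wide in the middle. The plate's low edge is 38 mm above the desk
- seat (a point): where iron_grip lies when the iron is seated (tip either way along y). Axes of the bed: x up the slope, y along the trough (level, left), z square to the bed (30 degrees from vertical, leaning to the cradle's front). The bed surface is 9.3 mm below along -z, the lip's inner face 9.5 mm off and the plate's edge 21 mm off along -x. Lip at y from -80 to -28 and 28 to 80 mm
- swing_arm (a joint): angle of the blue clamp arm (rad) about the pivot post, axis square to the bed: 0 = against its stop, pointing straight down the slope with the screw over the seat; grows as it opens to the left (+y; clockwise seen from above), about 1.6 = pointing along +y; range 0 to 1.95. Stiff: it stays where it is left (0.16 N m, about 6 N at the pin)
- clamp_pivot (a point): on the arm's pivot axis, at mid-thickness of the arm, 42 mm above the bed surface and 105 mm up the slope from the seat. This frame turns with the arm: its -x axis points along the arm to the screw, z square to the bed. The arm is a bar 20 mm wide, 12 mm thick, with round 28 mm bosses at the pivot and, 105 mm from it, at the screw
- clamp_pin (a point): middle of the steel pin by which the arm is swung (push it or pinch it): it stands on the arm square to the bed, 36 mm from the pivot axis towards the screw, 10 mm thick, from 48 to 88 mm above the bed, with a black cap 14 mm thick on its top 6 mm. This point is 66 mm above the bed. Same axes as clamp_pivot
- knob (a joint): angle of the red wing knob (rad): grows as it is screwed down, clockwise seen from above; stops hard at 3.2 (tight). The screw goes down 3.5 mm per rad. Its sprung foot meets a seated iron about 0.85 rad before the stop, and clears it by 5 mm or more below 0.9 rad. Turning takes 0.06 N m, 0.1 N m near the stop; it does not turn back by itself
- knob_grip (a point): on the knob's axis, 8 mm below the top of its wing, where it is gripped. The wing is a bar 60 mm long along this frame's x axis, 12 mm thick along y and 24 mm high along z; z is square to the bed (30 degrees from vertical). Carried by the arm's end; when the arm is closed it is over the seat. When tight it is 80 mm above the bed surface, and the top of the arm is then 31 mm below this point
- foot: the sprung round rubber foot under the screw, 20 mm wide, that presses on the iron. Its origin lies on the screw's axis, 27 mm below the foot's underside while the knob is at 0 (on the bed surface), and goes down with the screw
- ipa_bottle: white bottle with red cap, 43 mm thick, 125 mm high, bystander; origin under its centre
- flux_bottle: small yellowish bottle with black cap, 30 mm thick, 75 mm high, bystander; origin under its centre
- solder_spool: red reel of solder, 49 mm wide, 28 mm high, bystander; origin under its centre
- pliers: side cutters with orange grips, 109 mm long, lying flat, 14 mm high, bystander; origin under the centre

How it is judged:
On the way, in this order (a step that is already met when the one before it is completed fails the run):
1. the iron lies in the trough, let go, with the arm still open (x of iron_grip in the frame of seat between -0.006 and 0.006 m and y of iron_grip in the frame of seat between -0.02 and 0.02 m and z of iron_grip in the frame of seat below 0.005 m and angle between the y axis of iron and the y axis of seat, either way round below 0.1 rad and contact force between the fingers and iron below 0.1 N and value of joint swing_arm above 0.5 rad), for 0.2 s.
2. the arm is swung over the iron against its stop, the screw not yet tight (value of joint swing_arm below 0.08 rad and value of joint knob below 2.8 rad and x of iron_grip in the frame of seat below 0.008 m), for 0.1 s.
At the end, for the whole second after the job is handed in: Iron at rest in the trough (grip point within 6 mm of the seat across, 20 mm along, at most 5 mm above it; within 0.1 rad of the trough), arm against its stop (0.08 rad), knob within 0.2 rad of its stop at 3.2, foot pressing the iron with over 5 N (value of joint knob above 3 rad and contact force between foot and iron above 5 N and value of joint swing_arm below 0.08 rad and x of iron_grip in the frame of seat between -0.006 and 0.006 m and y of iron_grip in the frame of seat between -0.02 and 0.02 m and z of iron_grip in the frame of seat below 0.005 m and angle between the y axis of iron and the y axis of seat, either way round below 0.1 rad and linear speed of iron below 0.02 m/s); the robot touches nothing.
It fails at once if a bottle, the reel or the pliers is moved by more than 30 mm (distance of any of ipa_bottle, flux_bottle, solder_spool, pliers from where it was at the start of the episode above 0.03 m).
It also fails if it takes over 72 s, if anything falls off the work surface, if the arm or the gripper's body presses on something with over 40 N, if the wrist force passes 120 N, or if a joint passes its speed limit or range.

## Robot

A 6-joint arm with a two-finger parallel gripper is mounted at the origin on a cart in front of the work surface, level with it; the furniture and walls round the work are solid. World frame = base frame: x ahead of the robot, y to its left, z up, the work surface at z = 0. Lengths are in m, angles in rad, forces in N, time in s.
With the tool pointing down it reaches from about 0.225 to 0.875 m from the base axis. Payload 3.4 kg.
Tool frame: the origin (TCP) lies at the very end of the fingers, on their centre line; the grasp point (between the pads) lies 19 mm behind it; z points along the fingers, y is the line along which they close (so a half turn about z gives the same grasp; the last joint's range is limited). The gripper opens to 85 mm and grips with 20 to 120 N. Pads are 22 mm wide; open, the fingers measure 114 mm over their backs; the gripper's body (76 mm by 85 mm) begins 54 mm behind the grasp point. The pads swing forward as they close: fully open they stand 13 mm farther back than shut.
Start: joints at [1.142, 0.276, 1.505, -0, 1.361, -0.121], TCP at [0.174, 0.548, 0.197] pointing down, gripper open.
Joint ranges: [-2.89, 2.89], [-0.75, 2.08], [0.22, 2.7], [-1.18, 4.32], [0.11, 2.71], [-2.7, 2.7]. Speed limits (rad/s): [2.57, 2.57, 3.14, 3.14, 3.14, 3.14].

## Interface

Orientations are given as a unit quaternion [w, x, y, z].
In Python, from rig import manip, get_image, camera_info gives the robot as it stands. The module is installed in compiled form; this text tells all that it offers.
- The arm moves only by the shell command python3 -m crank 'ROWS' [FORCE]. ROWS is a JSON object of lists of equal length, an entry for each row: "translation": the shift along the tool's x, y, z in mm, a list of three; "roll": the turn about the tool's z in rad; "fingers": the opening, from 0 (shut) to 1 (fully open). A call has 1 to 8 rows; each row shifts and turns the commanded pose from where the row before left it, along the tool's axes as they then stand; what a row does not reach is not made up. A row lasts 1/10 s, in which the tool goes at most 50 mm and 8.59 degrees, less where a joint would pass 70% of its speed; a pose out of reach is approached as far as the arm can. A call is refused whole if a number of a shift passes 50 or a number of a turn 0.15, either way. A call with a gripper value outside its range is refused whole. The fingers move at their own pace and stop on an object; FORCE is the grip in N (left out, the last holds). Time passes only in rows, so rows that do not move let the fingers close. It gives the time, the measured TCP pose, the force, the opening and the grip force at its end, in the units of the state.
- manip.get_state(): the state, without advancing time (a new reading comes with each control period).
- get_image(name): name is "scene" or "top" or "wrist"; returns the picture (420x560x3 uint8, blue, green, red); there is no depth.
- camera_info(name): a dict with "mtx" (3x3 intrinsics, pixels), "rvec" (rotation vector, rad) and "tvec" (3), from world to camera coordinates, as OpenCV has them. Camera axes: x right, y down, z forward; pixel columns grow to the right and rows downward; lengths in m; the calibration is good to about 2 mm. A picture is of the moment at which its call begins: read the wrist's pose just before it. camera_info takes no time and is no camera call; for the wrist camera it gives the pose at the moment of the call.
- manip.sign_off(): hands the job in; it is judged then, once.
The state is a dict: "clock": time; "qpos": joint angles; "qd": joint speeds; "effort": joint torques, N m; "position": TCP position; "ee_rot": TCP orientation; "contact_force": force on the tool from outside, world axes, zero at the start; "moment": the same for the moment, N m; "width": finger opening in m; "gripper_force": force on a finger pad.
Only numpy, scipy, OpenCV 4.12 (cv2) and the standard library are available. Lean on these libraries where they do the work, as an engineer would, in place of code of your own. Each camera call takes 0.05 s, during which the arm holds its last target. There are 200 camera calls.

## Working session

There is one attempt and no reset: what is moved stays moved. The work goes in short steps, Python scripts to look and compute and a shell command to move; the robot and the scene stay as the last step left them, time stands still between calls to the robot, and variables do not carry over. Pictures are saved under pics/ and viewed, at most 10 in all, crops included, and the job is handed in when it is done.

```bash
mkdir -p pics; python3 - <<'E'
from rig import manip,get_image,camera_info
import cv2,numpy as np
print(manip.get_state())
for n in("scene","top"):
    im=get_image(n);cv2.imwrite(f"pics/{n}0.png",im)
    c=camera_info(n);print(n,c)
    np.save(f"pics/{n}0.npy",im)
E
```

```text
{'clock': 0.0, 'qpos': array([ 1.14198209e+00,  2.76611356e-01,  1.50614367e+00, -2.11601469e-05,
        1.36071807e+00, -1.21010619e-01]), 'qd': array([ 0.00083361,  0.00139377, -0.00057969,  0.00057654,  0.00040348,
       -0.00045317]), 'effort': array([ 9.45823231e-04, -4.16768432e+01, -2.45800620e+01, -3.15378547e-04,
        1.10488309e-02, -6.80987725e-06]), 'position': array([0.17397141, 0.54741628, 0.19612626]), 'ee_rot': array([-2.45278470e-04,  1.53292722e-01,  9.88180377e-01, -9.07724860e-04]), 'contact_force': array([-0.76859952,  0.42997778, -1.09235858]), 'moment': array([ 0.01060173, -0.01064457, -0.02675233]), 'gripper_force': 0.0, 'width': 0.0857481196318916}
scene {'mtx': array([[379.12915232,   0.        , 278.07688044],
       [  0.        , 379.12915232, 207.57986387],
       [  0.        ,   0.        ,   1.        ]]), 'rvec': array([ 0.8576117 , -2.51881318,  1.11825328]), 'tvec': array([0.32787089, 0.37895387, 0.58906693])}
top {'mtx': array([[419.77552138,   0.        , 281.0579484 ],
       [  0.        , 419.77552138, 208.1420086 ],
       [  0.        ,   0.        ,   1.        ]]), 'rvec': array([ 1.97295531, -2.24425662,  0.24189819]), 'tvec': array([-0.11555336,  0.55669375,  0.97295978])}
```

View pics/scene0.png

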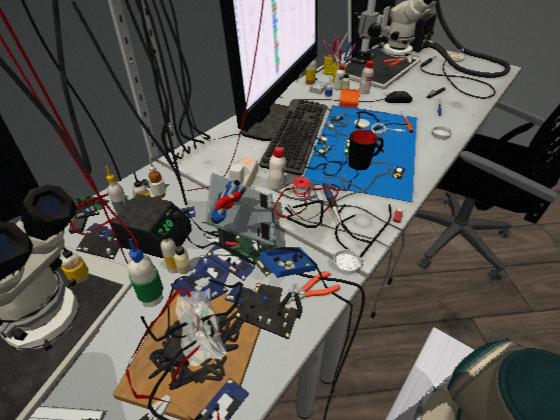

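View pics/top0.png

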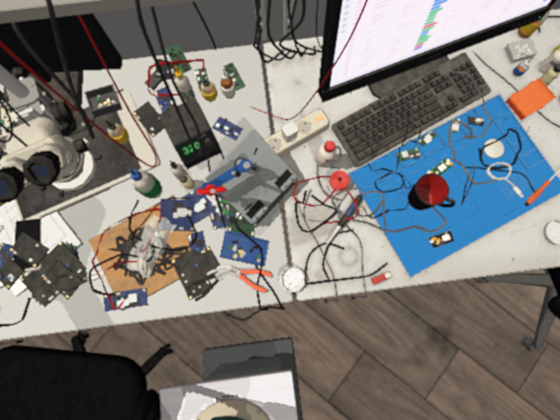

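The scene shows the cradle (scene ~(240,210), top ~(245,180)), with bottles at top (328,150) and (185,175), the reel at (340,180) and the pliers at (245,280). The iron may be near top (350,210). I'll enlarge to see it better.

```bash
cat > h.py <<'E'
import cv2,numpy as np
from rig import manip,get_image,camera_info
def proj(n,P,c=None):
    c=c or camera_info(n)
    return cv2.projectPoints(np.array(P,float).reshape(-1,3),c['rvec'],c['tvec'],c['mtx'],None)[0].reshape(-1,2)
def ray(n,uv,c=None):
    c=c or camera_info(n);R=cv2.Rodrigues(c['rvec'])[0]
    d=R.T@np.linalg.inv(c['mtx'])@np.array([*uv,1.]);return -R.T@c['tvec'],d/np.linalg.norm(d)
def atz(n,uv,z,c=None):
    o,d=ray(n,uv,c);return o+d*(z-o[2])/d[2]
def crop(im,x0,y0,x1,y1,s,f,step=20):
    o=cv2.resize(im[y0:y1,x0:x1],None,fx=s,fy=s,interpolation=cv2.INTER_CUBIC)
    for x in range(-(-x0//step)*step,x1,step):
        cv2.line(o,(int((x-x0)*s),0),(int((x-x0)*s),6),(0,255,255),1);cv2.putText(o,str(x),(int((x-x0)*s),16),0,.4,(0,255,255),1)
    for y in range(-(-y0//step)*step,y1,step):
        cv2.line(o,(0,int((y-y0)*s)),(6,int((y-y0)*s)),(0,255,255),1);cv2.putText(o,str(y),(8,int((y-y0)*s)+4),0,.4,(0,255,255),1)
    cv2.imwrite(f,o)
E
python3 - <<'E'
from h import *
crop(np.load('pics/top0.npy'),170,120,390,285,3.6,'pics/t1.png')
crop(np.load('pics/scene0.npy'),150,140,350,290,4,'pics/s1.png')
P=[[0,0,0],[.174,.548,.197],[.174,.548,0],[.5,0,0],[.5,.3,0]]
print(proj('top',P),proj('scene',P))
E
```

```text
[[231.20339765 448.32296504]
 [-75.11284608 424.77991134]
 [ -6.16158556 400.72094841]
 [211.23328758 236.28164066]
 [ 94.17012773 251.21364267]] [[ 489.09774553  451.47822583]
 [  22.37260934 1020.42960227]
 [ 119.65951507  867.98118062]
 [ 245.85473822  288.1977354 ]
 [ 128.04116379  405.6879003 ]]
```

View pics/t1.png

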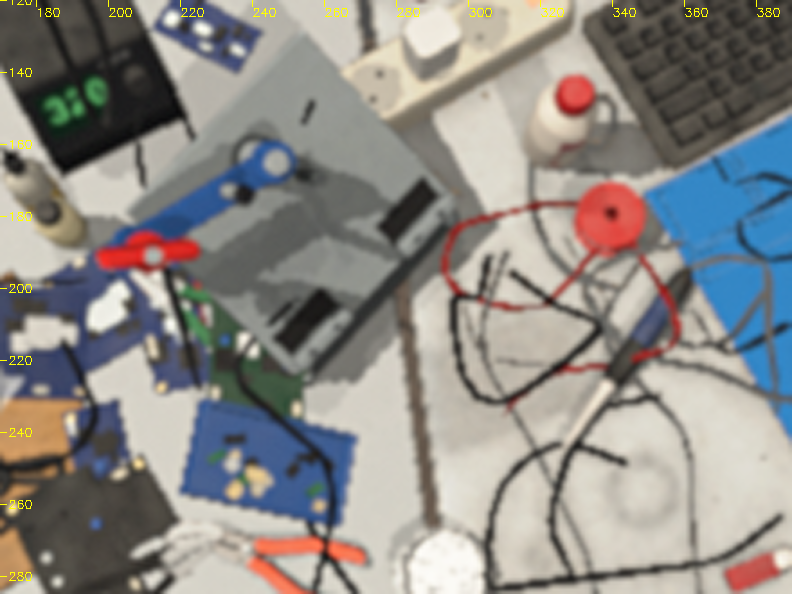

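View pics/s1.png

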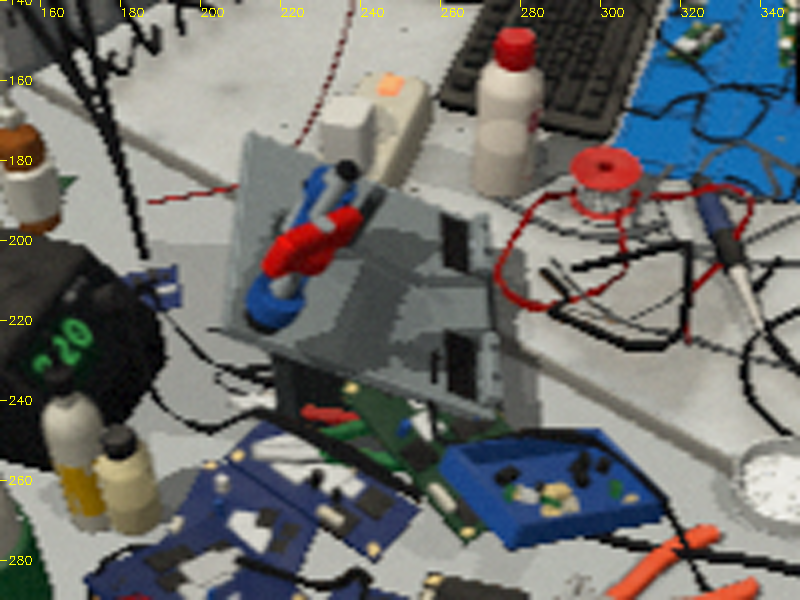

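Iron: rear at top (361,197), tip towards (327,242). The arm is open with the knob at top (212,190). Next I'll fit poses from the two views.

```bash
cat > fit.py <<'E'
from h import *
from scipy.optimize import least_squares
from scipy.spatial.transform import Rotation as Ro
T=lambda x,y:(170+x/3.6,120+y/3.6); S=lambda x,y:(150+x/4,140+y/4)
obs=[('top',T(305,378),'l+'),('top',T(457,225),'l-'),('top',T(130,213),'h+'),('top',T(297,30),'h-'),
('top',T(277,162),'piv'),('top',T(239,195),'cap'),('top',T(150,252),'knob'),
('scene',S(497,420),'l+'),('scene',S(490,215),'l-'),('scene',S(225,330),'h+'),('scene',S(250,130),'h-'),('scene',S(347,170),'cap'),('scene',S(312,240),'knob')]
def frame(p):
    R=Ro.from_euler('ZY',[p[3],-np.pi/6]).as_matrix()
    return R,np.array(p[:3])
def pts(p):
    x,y,z,yaw,L,w,a,kh=p; c,s=np.cos(a),np.sin(a)
    q=lambda r,h:[.105-r*c,r*s,h-.0093]
    d={'l+':[-.021,w,-.0093],'l-':[-.021,-w,-.0093],'h+':[L,w,-.0093],'h-':[L,-w,-.0093],'piv':q(0,.05),'cap':q(.036,.088),'knob':q(.105,kh+.008)}
    R,t=frame(p); return {k:R@np.array(v)+t for k,v in d.items()}
C={n:camera_info(n) for n in('top','scene')}
def res(p):
    d=pts(p);return np.concatenate([proj(n,d[k],C[n])[0]-uv for n,uv,k in obs]+[[(p[2]-.0566)*1000]])
if __name__=='__main__':
    best=min((least_squares(res,[.6,-.1,.057,y0,.16,.085,1.5,.09],loss='soft_l1') for y0 in(-3,-2,-1,0,1,2,3)),key=lambda r:r.cost)
    print(best.cost,best.x.round(4));print(best.fun[:-1].reshape(-1,2).round(1).tolist())
    for k,v in pts(best.x).items():print(k,v.round(4))
    np.save('p.npy',best.x)
    for n,a,b in(('top',T(686,272),T(565,442)),('scene',S(697,180),S(762,330))):
        A=atz(n,a,.0085);B=atz(n,b,.0095);print(n,A.round(4),B.round(4),np.linalg.norm(A-B))
    print([atz('top',T(*u),z).round(3).tolist() for u,z in(((575,95),.125),((610,215),.028),((15,160),.075),((250,545),.01))])
E
python3 fit.py
```

```text
15.159316174379931 [ 0.574  -0.1646  0.0561  0.7134  0.143   0.084   1.8552  0.0784]
[[-2.4, -0.0], [-0.2, -5.8], [-0.6, 0.1], [1.3, 1.0], [0.1, 1.2], [2.0, 0.8], [-0.5, 0.6], [-0.1, -0.7], [-1.8, 2.3], [0.1, -1.9], [-0.6, -0.2], [0.8, -1.0], [-0.5, -0.4]]
l+ [ 0.5088 -0.11    0.0376]
l- [ 0.6187 -0.237   0.0376]
h+ [ 0.6162 -0.017   0.1196]
h- [ 0.7261 -0.144   0.1196]
piv [ 0.6274 -0.1184  0.1439]
cap [ 0.597  -0.099   0.1818]
knob [ 0.567  -0.0374  0.1901]
top [ 0.5553 -0.3969  0.0085] [ 0.4441 -0.2913  0.0095] 0.15334646776968452
scene [ 0.5512 -0.3929  0.0085] [ 0.4381 -0.2898  0.0095] 0.1529777926181321
[[0.658, -0.318, 0.125], [0.599, -0.346, 0.028], [0.678, 0.063, 0.075], [0.401, -0.063, 0.01]]
```

```bash
cat >> h.py <<'E'
from scipy.spatial.transform import Rotation as Ro
def go(x,y,z,yaw=None):
    "print tool-axis shift (mm) for roll first, then shift; yaw = world angle of tool y, mod pi"
    s=manip.get_state();w=s['ee_rot'];R=Ro.from_quat([w[1],w[2],w[3],w[0]]).as_matrix()
    ya=np.arctan2(R[1,1],R[0,1]);roll=0
    if yaw is not None:
        roll=-((yaw-ya+np.pi/2)%np.pi-np.pi/2)
    d=R.T@(np.array([x,y,z])-s['position'])*1000
    R2=R@Ro.from_euler('z',roll).as_matrix();d2=R2.T@(np.array([x,y,z])-s['position'])*1000
    print('pos',s['position'].round(4),'yaw_y',ya.round(3),'q6',s['qpos'][5].round(2),'| shift now',d.round(1),'| roll',round(roll,3),'shift after roll',d2.round(1),'t',s['clock'])
E
python3 -m crank '{"translation":[[-15,-35,-20],[-30,-38,-20],[-30,-38,-10],[-30,-38,0],[-30,-38,0],[-30,-38,0],[-30,-38,0],[-30,-38,0]],"roll":[0,0,0,0,0,0,0,0],"fingers":[1,1,1,1,1,1,1,1]}' 40
python3 -m crank '{"translation":[[-30,-38,0],[-30,-38,0],[-30,-38,0],[-30,-38,0],[-30,-38,0],[-30,-38,0],[-30,-38,0],[-30,-38,0]],"roll":[0,0,0,0,0,0,0,0],"fingers":[1,1,1,1,1,1,1,1]}'
python3 -c "
from h import *
go(.508,-.354,.22,.824)"
```

```text
clock: 0.9
position: [0.2966, 0.1932, 0.246]
ee_rot: [0.0, 0.153, 0.988, 0.0]
contact_force: [1.3, 1.0, 0.5]
width: 0.0852
gripper_force: 0.0
clock: 1.7
position: [0.4333, -0.1694, 0.2458]
ee_rot: [-0.0, 0.154, 0.988, 0.0]
contact_force: [0.8, 0.3, 0.6]
width: 0.0853
gripper_force: 0.0
pos [ 0.4333 -0.1694  0.2458] yaw_y 1.262 q6 -1.78 | shift now [-127.3 -153.2   25.6] | roll 0.438 shift after roll [-180.3  -84.8   25.6] t 1.7
```

```bash
python3 -m crank '{"translation":[[-30,-38,6],[-30,-38,6],[-30,-38,6],[-30,-36,6],[0,0,0],[0,0,0],[0,0,0],[0,0,0]],"roll":[0,0,0,0,0.15,0.15,0.14,0],"fingers":[1,1,1,1,1,1,1,1]}'
python3 - <<'E'
from h import *
go(.508,-.354,.22,.824)
c=camera_info('wrist');im=get_image('wrist');np.save('pics/w1.npy',im);cv2.imwrite('pics/w1.png',im)
import pickle;pickle.dump(c,open('pics/w1.pkl','wb'))
print(proj('wrist',[[.508,-.354,.0095],[.553,-.395,.0095],[.431,-.283,.0095],[.574,-.165,.056]],c), ray('wrist',(280,210),c))
E
```

```text
clock: 2.5
position: [0.502, -0.3467, 0.2213]
ee_rot: [-0.001, 0.365, 0.931, 0.0]
contact_force: [0.4, 1.1, -0.1]
width: 0.0854
gripper_force: 0.0
pos [ 0.502  -0.3467  0.2213] yaw_y 0.823 q6 -1.54 | shift now [-9.4 -1.3  1.3] | roll -0.001 shift after roll [-9.4 -1.3  1.3] t 2.5
[[272.64605585 176.97984741]
 [273.19200517 225.09850538]
 [272.14906358  82.36435223]
 [460.49465882 107.21698337]] (array([ 0.44294346, -0.29159645,  0.39777238]), array([ 0.24703731, -0.20463703, -0.94715165]))
```

View pics/w1.png

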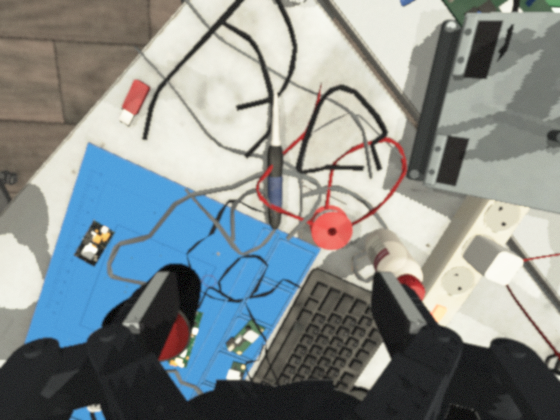

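The wrist view shows the iron's rear at (274,228) and its handle running along column 275 up to the tip near (277,92). The lip's two black-lined pieces are at (477,50) and (450,160).

```bash
python3 - <<'E'
from h import *
import pickle
c=pickle.load(open('pics/w1.pkl','rb'));im=np.load('pics/w1.npy')
A=atz('wrist',(274.3,228),.0085,c);B=atz('wrist',(277,92),.0095,c);d=(B-A)[:2];print(A,B,np.linalg.norm(d));d/=np.linalg.norm(d)
g=A[:2]+.061*d;print('grip',g,'closing yaw',np.arctan2(d[1],d[0])-np.pi/2)
go(*g,.06,np.arctan2(d[1],d[0])-np.pi/2)
crop(im,400,0,560,220,2.7,'pics/w1c.png')
crop(im,240,70,310,250,3.3,'pics/w1i.png',10)
a=cv2.imread('pics/w1c.png');b=cv2.imread('pics/w1i.png');o=np.zeros((594,a.shape[1]+b.shape[1],3),np.uint8);o[:a.shape[0],:a.shape[1]]=a;o[:b.shape[0],a.shape[1]:]=b
cv2.imwrite('pics/w1ci.png',o)
E
```

```text
[ 0.55705397 -0.39689214  0.0085    ] [ 0.44182098 -0.28584739  0.0095    ] 0.1600299291554952
grip [ 0.51312961 -0.35456425] closing yaw 0.8039053501429505
pos [ 0.502  -0.3466  0.2215] yaw_y 0.826 q6 -1.54 | shift now [-13.8   1.7 161.5] | roll 0.022 shift after roll [-13.7   2.  161.5] t 2.55
```

View pics/w1ci.png

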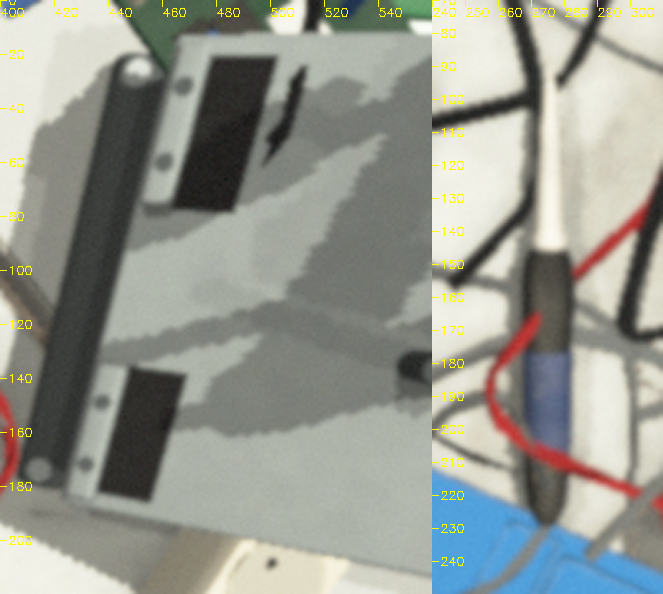

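```bash
cat > fit2.py <<'E'
import fit,pickle
from fit import *
cw=pickle.load(open('pics/w1.pkl','rb'))
W=[((478.5,20.4),.08),((464.8,77),.028),((447.4,136),-.028),((436.3,183.3),-.08)]
def res2(p):
    R,t=frame(p)
    r=[2*(proj('wrist',R@np.array([-.0095,y,.0027])+t,cw)[0]-uv) for uv,y in W]
    return np.concatenate([res(p)*np.array([1]*26+[2])]+r)
b=least_squares(res2,np.load('p.npy'),loss='soft_l1');print(b.x.round(4));print(b.fun.round(1).tolist());np.save('p2.npy',b.x)
for k,v in pts(b.x).items():print(k,v.round(4))
A=atz('wrist',(275.2,228.5),.0085,cw);B=atz('wrist',(275.7,100),.0095,cw);d=(B-A)[:2];d/=np.linalg.norm(d);g=A[:2]+.061*d
T_=atz('top',T(686,272),.0085)
print(g,np.arctan2(d[1],d[0])-np.pi/2)
go(*g,.06,np.arctan2(d[1],d[0])-np.pi/2)
E
python3 fit2.py
```

```text
[ 0.5785 -0.1619  0.0565  0.7244  0.1383  0.0855  1.8129  0.0807]
[-3.8, -1.0, -1.3, -8.1, -1.1, 0.9, 1.0, 0.5, -1.6, -0.2, 0.8, -0.1, -0.6, 1.2, -2.0, -0.5, -4.2, 1.6, 0.1, -0.5, -1.3, 0.2, -0.9, -0.7, -0.1, -0.1, -0.2, 0.2, -9.4, -3.7, -0.2, 0.7, 0.5, -2.6, 5.6]
l+ [ 0.5116 -0.1068  0.0379]
l- [ 0.625  -0.2349  0.0379]
h+ [ 0.615  -0.0154  0.1176]
h- [ 0.7283 -0.1435  0.1176]
piv [ 0.6313 -0.1151  0.1442]
cap [ 0.5995 -0.0966  0.1815]
knob [ 0.5656 -0.0371  0.1904]
[ 0.51372459 -0.35489252] 0.8195791488702904
pos [ 0.502  -0.3466  0.2215] yaw_y 0.826 q6 -1.54 | shift now [-14.4   1.9 161.5] | roll 0.006 shift after roll [-14.4   2.  161.5] t 2.55
```

```bash
python3 -m crank '{"translation":[[-7,1,30],[-7,1,40],[0,0,40],[0,0,40],[0,0,12],[0,0,0],[0,0,0]],"roll":[0,0,0,0,0,0,0],"fingers":[0.7,0.6,0.6,0.6,0.6,0.6,0.6]}'
python3 - <<'E'
from h import *
go(.5137,-.3549,.005,.82)
c=camera_info('wrist');im=get_image('wrist');print(proj('wrist',[.5137,-.3549,.0095],c), manip.get_state()['width'])
crop(im,130,60,430,285,2.6,'pics/w2.png')
E
```

```text
clock: 3.25
position: [0.515, -0.3556, 0.0617]
ee_rot: [0.001, 0.365, 0.931, -0.0]
contact_force: [0.2, 0.3, 0.0]
width: 0.0509
gripper_force: 0.0
pos [ 0.515  -0.3556  0.0617] yaw_y 0.824 q6 -1.54 | shift now [ 1.6 -0.3 56.7] | roll 0.004 shift after roll [ 1.6 -0.3 56.7] t 3.25
[[273.1220202  212.25935858]] 0.05137979199589748
```

View pics/w2.png

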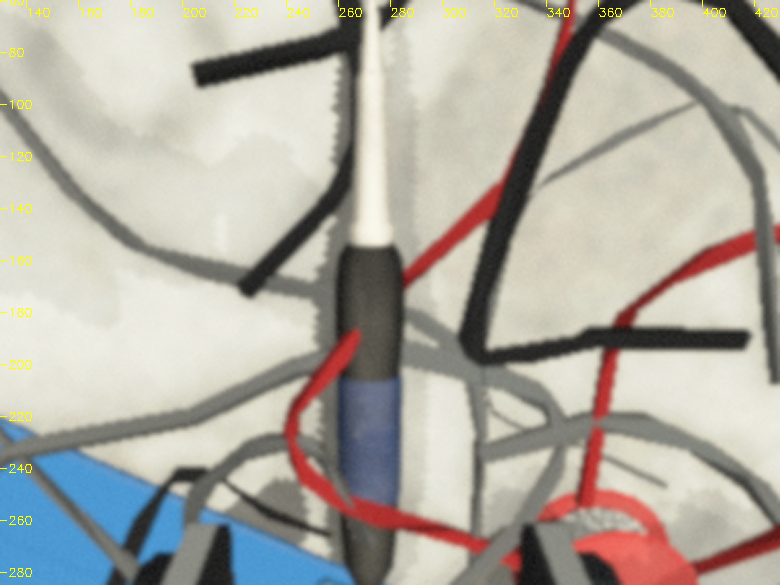

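Iron axis is at column ~272, as predicted, between the fingers. I'll descend and grip near the fingertips.

```bash
python3 -m crank '{"translation":[[1,0,30],[0,0,20],[0,0,6],[0,0,0],[0,0,0],[0,0,0],[0,0,0],[0,0,0]],"roll":[0,0,0,0,0,0,0,0],"fingers":[0.6,0.6,0.6,0.6,0,0,0,0]}' 40
python3 -m crank '{"translation":[[0,0,0],[0,0,0],[0,0,-10],[0,0,-40],[0,0,-50],[0,0,-40]],"roll":[0,0,0,0,0,0],"fingers":[0,0,0,0,0,0]}' 40
python3 - <<'E'
from h import *
p=np.load('p2.npy');go(p[0],p[1],.14,p[3])
c=camera_info('wrist');im=get_image('wrist')
crop(im,130,40,430,285,2.4,'pics/w3.png')
E
```

```text
clock: 4.1
position: [0.5135, -0.3543, 0.0048]
ee_rot: [0.001, 0.365, 0.931, -0.0]
contact_force: [-0.1, 0.2, -1.2]
width: 0.0002
gripper_force: 0.0
clock: 4.7
position: [0.5136, -0.3544, 0.1472]
ee_rot: [0.001, 0.365, 0.931, -0.0]
contact_force: [0.6, -0.0, 0.9]
width: -0.0
gripper_force: 0.0
pos [ 0.5136 -0.3544  0.1472] yaw_y 0.823 q6 -1.54 | shift now [ 83.4 185.3   7.1] | roll 0.099 shift after roll [101.2 176.2   7.1] t 4.7
```

View pics/w3.png

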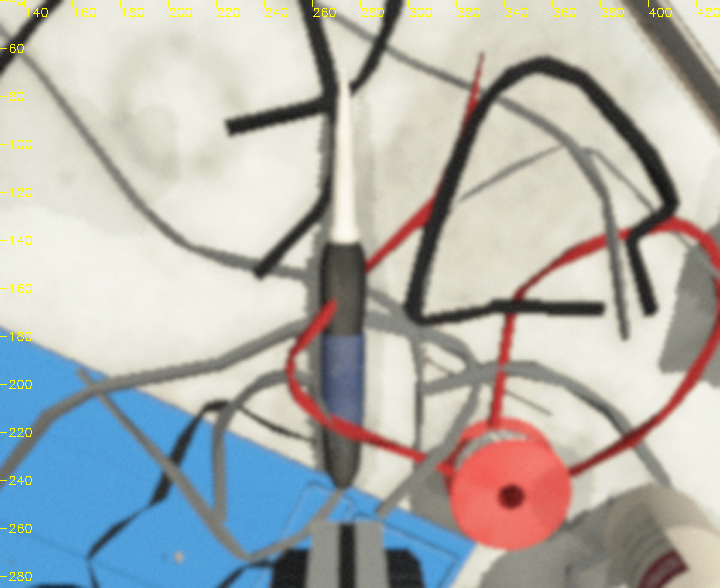

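```bash
python3 - <<'E'
from h import *
s=manip.get_state()['position'];c=camera_info('wrist')
print(s,proj('wrist',[s,[s[0],s[1],.0095],s+[0,0,.019]],c),c)
print([atz('wrist',(130+x/2.4,40+y/2.4),.009,c).round(4) for x,y in((343,488),(343,243),(343,336),(343,85))])
E
```

```text
[ 0.51690215 -0.35720378  0.1546886 ] [[273.58522616 244.75269855]
 [273.61591841 180.5890873 ]
 [273.57765185 260.58713369]] {'mtx': array([[336.21324561,   0.        , 274.17933076],
       [  0.        , 336.21324561, 207.74700542],
       [  0.        ,   0.        ,   1.        ]]), 'rvec': array([-2.59211441, -1.12989078, -0.19365372]), 'tvec': array([-0.09056462, -0.61678303,  0.13372208])}
[array([ 0.5662, -0.404 ,  0.009 ]), array([ 0.4885, -0.3317,  0.009 ]), array([ 0.5161, -0.3574,  0.009 ]), array([ 0.4461, -0.2922,  0.009 ])]
```

Fingers shut on nothing. In this view they end at row ~257, but the TCP projects to row 245, so the real tips may sit behind the nominal TCP. I'll check numerically with the arm at rest.

```bash
python3 -m crank '{"translation":[[0,0,0],[0,0,0]],"roll":[0,0],"fingers":[0,0]}'
python3 - <<'E'
from h import *
s=manip.get_state();c=camera_info('wrist');im=get_image('wrist');np.save('pics/w4.npy',im)
print(s['position'],s['width'],proj('wrist',[s['position']],c))
R=cv2.Rodrigues(c['rvec'])[0];w=s['ee_rot'];Rt=Ro.from_quat([w[1],w[2],w[3],w[0]]).as_matrix();cc=-R.T@c['tvec']
print('cam in tool',(Rt.T@(cc-s['position'])).round(4),'cam axes in tool',(Rt.T@R.T).round(3).tolist())
for x in(268,273,280):
  print(x,[int(im[y,x].mean()) for y in range(60,290,2)])
E
```

```text
clock: 4.95
position: [0.5128, -0.3537, 0.1442]
ee_rot: [-0.0, 0.365, 0.931, 0.0]
contact_force: [-1.5, 0.2, -0.2]
width: -0.0002
gripper_force: 0.0
[ 0.51276441 -0.35371584  0.14423208] -0.00017903105196630806 [[273.58388815 244.69654598]]
cam in tool [ 0.081   0.0003 -0.1764] cam axes in tool [[-0.001, -0.949, -0.315], [1.0, -0.001, 0.001], [-0.001, -0.315, 0.949]]
268 [203, 178, 143, 100, 93, 69, 51, 51, 49, 49, 49, 45, 49, 50, 46, 52, 60, 81, 88, 88, 84, 82, 87, 102, 100, 104, 104, 106, 110, 111, 114, 117, 122, 138, 146, 150, 152, 158, 175, 190, 183, 137, 62, 59, 65, 70, 70, 75, 76, 81, 82, 79, 79, 86, 94, 99, 96, 90, 80, 72, 73, 93, 102, 101, 102, 99, 97, 95, 102, 104, 92, 93, 92, 93, 89, 97, 95, 105, 102, 105, 99, 86, 79, 78, 79, 66, 61, 59, 59, 57, 62, 80, 113, 132, 144, 132, 134, 138, 149, 148, 140, 143, 143, 142, 141, 143, 143, 143, 143, 141, 142, 140, 145, 141, 141]
273 [224, 224, 226, 227, 223, 222, 226, 226, 225, 232, 236, 236, 239, 240, 240, 241, 242, 241, 242, 240, 240, 240, 238, 238, 238, 239, 237, 238, 241, 243, 242, 244, 244, 244, 245, 244, 245, 245, 246, 246, 243, 2
[... 166 characters left out ...]
22, 103, 97, 97, 94, 92, 99, 97, 95, 89, 90, 85, 86, 77, 76, 121, 136, 150, 161, 150, 138, 83, 40, 31, 39, 30, 33, 36, 34, 35, 38, 38, 40, 32, 31, 34, 34]
280 [215, 220, 218, 203, 170, 112, 62, 49, 66, 141, 192, 203, 211, 212, 212, 211, 207, 204, 206, 206, 205, 205, 202, 198, 197, 193, 193, 192, 190, 189, 189, 185, 186, 185, 181, 182, 181, 186, 187, 187, 187, 160, 106, 65, 54, 49, 51, 53, 58, 57, 55, 54, 56, 56, 60, 56, 58, 60, 64, 66, 72, 90, 103, 101, 97, 94, 93, 97, 95, 95, 93, 99, 102, 99, 102, 104, 103, 105, 106, 110, 105, 96, 89, 83, 113, 126, 140, 148, 156, 174, 187, 192, 191, 173, 154, 151, 153, 148, 128, 141, 143, 142, 144, 140, 142, 138, 142, 142, 141, 143, 141, 142, 142, 138, 138]
```

Yes: the tool was right over iron_grip (rear end 62 mm behind it), so the real fingertips sit ≥14 mm behind the nominal TCP. I'll straddle the iron and feel for the desk.

```bash
python3 -m crank '{"translation":[[0,0,40],[0,0,40],[0,0,40],[0,0,10],[0,0,0],[0,0,0]],"roll":[0,0,0,0,0,0],"fingers":[0.42,0.42,0.42,0.42,0.42,0.42]}'
python3 -m crank '{"translation":[[0,0,5],[0,0,0],[0,0,5],[0,0,0]],"roll":[0,0,0,0],"fingers":[0.42,0.42,0.42,0.42]}'
python3 -m crank '{"translation":[[0,0,3],[0,0,0]],"roll":[0,0],"fingers":[0.42,0.42]}'
python3 -m crank '{"translation":[[0,0,3],[0,0,0]],"roll":[0,0],"fingers":[0.42,0.42]}'
```

```text
clock: 5.6
position: [0.5139, -0.3547, 0.0149]
ee_rot: [0.001, 0.365, 0.931, -0.0]
contact_force: [-0.2, -0.2, 1.0]
width: 0.0355
gripper_force: 0.0
clock: 6.0
position: [0.513, -0.3539, 0.0041]
ee_rot: [-0.0, 0.365, 0.931, 0.0]
contact_force: [-0.5, -0.0, -0.6]
width: 0.0359
gripper_force: 0.0
clock: 6.2
position: [0.5129, -0.3538, 0.0007]
ee_rot: [-0.0, 0.365, 0.931, 0.0]
contact_force: [-0.3, 0.3, 0.2]
width: 0.0358
gripper_force: 0.0
clock: 6.4
position: [0.5129, -0.3538, -0.0024]
ee_rot: [-0.0, 0.365, 0.931, 0.0]
contact_force: [-0.7, -0.4, -1.1]
width: 0.0358
gripper_force: 0.0
```

No contact yet, so I'll keep feeling downward.

```bash
for i in 1 ; do python3 -m crank '{"translation":[[0,0,3],[0,0,0]],"roll":[0,0],"fingers":[0.42,0.42]}' | sed -n 2,4p
python3 -m crank '{"translation":[[0,0,3],[0,0,0]],"roll":[0,0],"fingers":[0.42,0.42]}'| sed -n 2,4p
python3 -m crank '{"translation":[[0,0,2],[0,0,0]],"roll":[0,0],"fingers":[0.42,0.42]}'| sed -n 2,4p; done
```

```text
position: [0.5129, -0.3538, -0.0054]
ee_rot: [-0.0, 0.365, 0.931, 0.0]
contact_force: [-0.1, 0.9, 0.5]
position: [0.5129, -0.3538, -0.0084]
ee_rot: [-0.0, 0.365, 0.931, 0.0]
contact_force: [0.3, -0.3, -0.5]
position: [0.513, -0.3539, -0.0102]
ee_rot: [-0.0, 0.365, 0.931, 0.0]
contact_force: [0.1, 0.1, 0.4]
```

```bash
python3 -m crank '{"translation":[[0,0,2],[0,0,0]],"roll":[0,0],"fingers":[0.42,0.42]}' | sed -n '2p;4p'
python3 -m crank '{"translation":[[0,0,2],[0,0,0]],"roll":[0,0],"fingers":[0.42,0.42]}'| sed -n '2p;4p'
python3 -m crank '{"translation":[[0,0,2],[0,0,0]],"roll":[0,0],"fingers":[0.42,0.42]}'| sed -n '2p;4p'
python3 - <<'E'
from h import *
s=manip.get_state();c=camera_info('wrist');im=get_image('wrist')
print(proj('wrist',[s['position']],c))
crop(im,180,110,380,290,3.3,'pics/w5.png')
E
```

```text
position: [0.513, -0.3539, -0.0122]
contact_force: [0.0, 0.2, 0.1]
position: [0.513, -0.3539, -0.0142]
contact_force: [0.9, 0.4, 0.3]
position: [0.513, -0.3539, -0.0162]
contact_force: [-0.5, -0.6, 0.2]
[[273.55719189 244.71194859]]
```

View pics/w5.png

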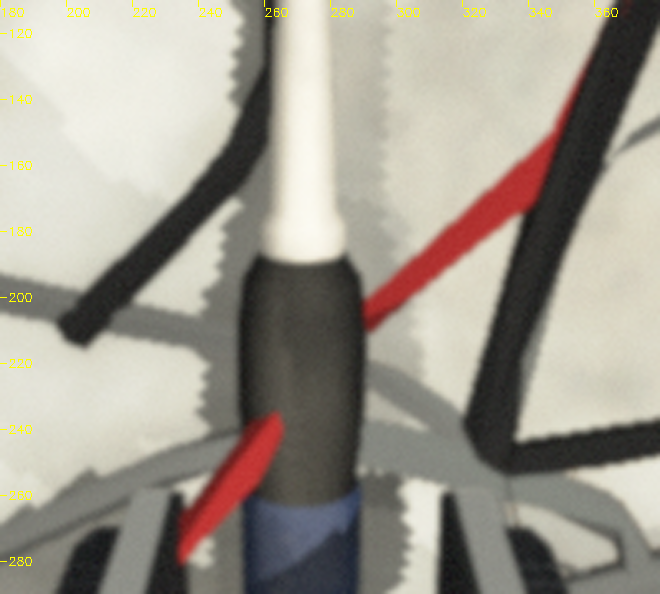

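The iron lies between the fingers, centred at column ~272. I'll close here.

```bash
python3 -m crank '{"translation":[[0,0,0],[0,0,0],[0,0,0],[0,0,0],[0,0,0]],"roll":[0,0,0,0,0],"fingers":[0,0,0,0,0]}' 30
```

```text
clock: 8.15
position: [0.5131, -0.354, -0.0159]
ee_rot: [0.0, 0.365, 0.931, 0.0]
contact_force: [0.2, -0.4, -0.1]
width: -0.0001
gripper_force: 0.1
```

```bash
python3 -m crank '{"translation":[[0,0,0],[0,0,0],[0,0,0],[0,0,2],[0,0,2],[0,0,2],[0,0,0]],"roll":[0,0,0,0,0,0,0],"fingers":[0.42,0.42,0.42,0.42,0.42,0.42,0.42]}' | sed -n '2p;4,6p'
python3 -m crank '{"translation":[[0,0,2],[0,0,0]],"roll":[0,0],"fingers":[0.42,0.42]}'| sed -n '2p;4p'
python3 -m crank '{"translation":[[0,0,2],[0,0,0]],"roll":[0,0],"fingers":[0.42,0.42]}'| sed -n '2p;4p'
python3 -m crank '{"translation":[[0,0,0],[0,0,0],[0,0,0],[0,0,0],[0,0,0]],"roll":[0,0,0,0,0],"fingers":[0,0,0,0,0]}' 30
```

```text
position: [0.5128, -0.3538, -0.0224]
contact_force: [0.0, 0.3, 0.2]
width: 0.0358
gripper_force: 0.0
position: [0.513, -0.3539, -0.0242]
contact_force: [0.2, 0.5, 0.0]
position: [0.513, -0.3539, -0.0262]
contact_force: [0.4, -0.8, 0.5]
clock: 9.75
position: [0.5132, -0.3541, -0.0258]
ee_rot: [0.0, 0.365, 0.931, -0.0]
contact_force: [0.6, -0.2, 0.5]
width: 0.0166
gripper_force: 29.7
```

Gripped, but high on the round (16.6 mm chord), so the true tips are ~39 mm behind the reported TCP. I'll re-grip lower.

```bash
python3 -m crank '{"translation":[[0,0,0],[0,0,0],[0,0,0],[0,0,3],[0,0,3],[0,0,2],[0,0,0]],"roll":[0,0,0,0,0,0,0],"fingers":[0.42,0.42,0.42,0.42,0.42,0.42,0.42]}' | sed -n '2p;4,6p'
python3 -m crank '{"translation":[[0,0,0],[0,0,0],[0,0,0],[0,0,0],[0,0,0]],"roll":[0,0,0,0,0],"fingers":[0,0,0,0,0]}' 30
```

```text
position: [0.5128, -0.3537, -0.0345]
contact_force: [-1.0, 0.3, -0.4]
width: 0.0356
gripper_force: 0.0
clock: 10.95
position: [0.5132, -0.3541, -0.0339]
ee_rot: [0.0, 0.365, 0.931, 0.0]
contact_force: [0.2, -0.1, -0.2]
width: 0.0167
gripper_force: 29.7
```

Same width, so this grip is at full diameter and the tips are nearly on the desk. I'll raise it 3.5 mm so the tips end ~5 mm below the axis, then lift.

```bash
python3 -m crank '{"translation":[[0,0,0],[0,0,0],[0,0,-2],[0,0,-1.5],[0,0,0]],"roll":[0,0,0,0,0],"fingers":[0.35,0.35,0.35,0.35,0.35]}' | sed -n '2p;4,6p'
python3 -m crank '{"translation":[[0,0,0],[0,0,0],[0,0,0],[0,0,0],[0,0,-5],[0,0,-20],[0,0,-40],[0,0,-40]],"roll":[0,0,0,0,0,0,0,0],"fingers":[0,0,0,0,0,0,0,0]}' 40
python3 -m crank '{"translation":[[0,0,-30],[0,0,0],[0,0,0]],"roll":[0,0,0],"fingers":[0,0,0]}'
python3 - <<'E'
from h import *
p=np.load('p2.npy');go(p[0],p[1],.1,p[3])
s=manip.get_state();c=camera_info('wrist');im=get_image('wrist');np.save('pics/w6.npy',im)
for x in(268,273,280):
  print(x,[int(im[y,x].mean()) for y in range(60,330,3)])
E
```

```text
position: [0.5133, -0.3542, -0.0301]
contact_force: [0.4, -0.2, -0.7]
width: 0.0297
gripper_force: 0.0
clock: 12.25
position: [0.5123, -0.3533, 0.0746]
ee_rot: [-0.001, 0.365, 0.931, 0.001]
contact_force: [-0.1, -0.3, -0.4]
width: 0.0166
gripper_force: 39.2
clock: 12.55
position: [0.5131, -0.354, 0.1049]
ee_rot: [0.0, 0.365, 0.931, -0.0]
contact_force: [0.1, 0.3, -1.4]
width: 0.0163
gripper_force: 39.1
pos [ 0.5131 -0.354   0.1049] yaw_y 0.823 q6 -1.54 | shift now [ 82.7 185.3   4.9] | roll 0.099 shift after roll [100.6 176.2   4.9] t 12.55
268 [175, 140, 90, 66, 49, 69, 69, 62, 64, 78, 132, 158, 164, 161, 160, 157, 154, 155, 154, 152, 154, 161, 160, 164, 171, 175, 176, 178, 181, 183, 185, 186, 187, 188, 193, 195, 195, 197, 202, 205, 208, 218, 228, 228, 222, 210, 85, 63, 67, 69, 71, 76, 75, 74, 74, 76, 81, 86, 86, 85, 87, 86, 89, 84, 84, 80, 82, 81, 80, 81, 78, 72, 63, 83, 75, 46, 49, 46, 46, 54, 56, 57, 59, 58, 53, 54, 50, 52, 49, 54]
273 [196, 204, 211, 215, 216, 220, 223, 229, 227, 230, 234, 238, 237, 235, 234, 232, 230, 229, 228, 229, 230, 229, 229, 229, 233, 235, 235, 237, 239, 240, 240, 241, 241, 241, 242, 242, 244, 244, 243, 244, 245, 245, 245, 245, 241, 235, 117, 68, 70, 67, 68, 71, 74, 74, 71, 67, 71, 71, 74, 76, 82, 80, 81, 78, 77, 80, 77, 78, 80, 84, 85, 85, 74, 66, 50, 52, 54, 47, 51, 46, 52, 57, 56, 51, 57, 53, 51, 54, 56, 58]
280 [226, 229, 232, 234, 234, 234, 236, 236, 236, 239, 238, 241, 240, 239, 239, 240, 240, 239, 239, 238, 238, 240, 241, 240, 240, 239, 242, 243, 242, 243, 243, 243, 242, 243, 244, 246, 245, 244, 244, 245, 245, 246, 247, 248, 246, 242, 124, 68, 72, 73, 77, 73, 69, 74, 75, 70, 72, 71, 74, 79, 80, 81, 82, 81, 84, 75, 79, 76, 79, 72, 79, 66, 47, 58, 54, 49, 50, 49, 43, 46, 50, 52, 56, 56, 54, 54, 51, 52, 55, 53]
```

Iron is lifted and gripped within ~1 mm of iron_grip. I'll move to beside the trough, aligned with it, and look at the lip.

```bash
python3 -m crank '{"translation":[[20,35,0],[20,35,0],[20,35,0],[20,13,0],[0,0,0],[0,0,0]],"roll":[0.1,0,0,0,0,0],"fingers":[0,0,0,0,0,0]}'
python3 - <<'E'
from h import *
import pickle
p=np.load('p2.npy');go(p[0],p[1],.1,p[3])
s=manip.get_state();c=camera_info('wrist');im=get_image('wrist');np.save('pics/w7.npy',im);pickle.dump(c,open('pics/w7.pkl','wb'))
crop(im,270,0,550,400,1.5,'pics/a.png')
from fit import frame
R,t=frame(p);print([ (y,proj('wrist',R@np.array([-.0095,y,.0027])+t,c)[0].round(1).tolist()) for y in(.08,.028,-.028,-.08)])
E
```

```text
clock: 13.2
position: [0.5439, -0.2143, 0.1029]
ee_rot: [-0.001, 0.411, 0.912, -0.0]
contact_force: [0.9, -0.9, -0.4]
width: 0.0169
gripper_force: 39.2
pos [ 0.5439 -0.2143  0.1029] yaw_y 0.724 q6 -1.22 | shift now [16.3 60.6  2.9] | roll -0.0 shift after roll [16.3 60.6  2.9] t 13.2
[(0.08, [355.5, 70.2]), (0.028, [349.7, 153.8]), (-0.028, [344.3, 231.3]), (-0.08, [340.0, 293.9])]
```

```bash
python3 - <<'E'
from h import *
crop(np.load('pics/w7.npy'),290,45,480,335,2.05,'pics/w7c.png',10)
E
```

```text
(no output)
```

View pics/w7c.png

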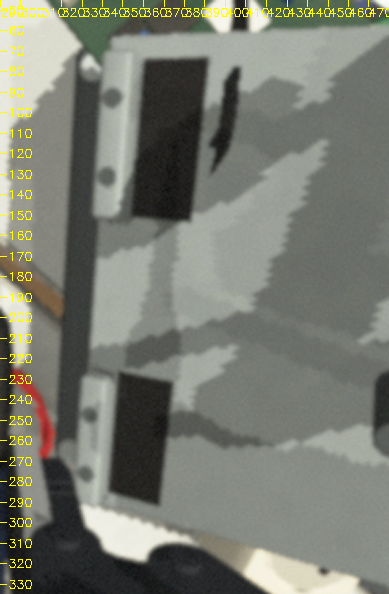

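The lip tops' inner edges are at (355,70)→(348,150) and (345,229)→(339,292), within 1–4 px of my predictions. A quick refit:

```bash
cat > fit3.py <<'E'
from fit2 import *
c7=pickle.load(open('pics/w7.pkl','rb'))
f=lambda x,y:(290+x/2.05,45+y/2.05)
Q=[(f(134,52),-.0095,.08),(f(118,215),-.0095,.028),(f(112,377),-.0095,-.028),(f(101,507),-.0095,-.08),(f(108,50),-.0195,.08),(f(93,215),-.0195,.028),(f(84,375),-.0195,-.028),(f(78,500),-.0195,-.08)]
def r3(q):
    R,t=frame([q[0],q[1],q[2],q[3]]);return np.concatenate([proj('wrist',R@np.array([x,y,.0027])+t,c7)[0]-uv for uv,x,y in Q]+[[(q[2]-.0566)*1000]])
r=least_squares(r3,b.x[:4],loss='soft_l1');print(r.x.round(4),r.fun.round(1).tolist())
p=b.x.copy();p[:4]=r.x
rr=least_squares(lambda q:res(np.r_[r.x,q]),b.x[4:],loss='soft_l1');p[4:]=rr.x;np.save('p3.npy',p);print(p.round(4))
for k,v in pts(p).items():print(k,v.round(4))
go(p[0],p[1],.1,p[3])
E
python3 fit3.py | tail -11
```

```text
pos [ 0.5442 -0.2152  0.1033] yaw_y 0.723 q6 -1.22 | shift now [ -84.6 -115.3   43.3] | roll -0.096 shift after roll [ -73.1 -122.9   43.3] t 13.25
[ 0.5777 -0.1611  0.056   0.7221] [0.3, -2.0, 2.2, 2.2, -0.5, 0.7, 0.4, -0.0, -2.4, -0.4, 0.1, 1.0, 0.1, -0.8, -0.6, -0.1, -0.6]
[ 0.5777 -0.1611  0.056   0.7221  0.1386  0.0851  1.8173  0.082 ]
l+ [ 0.5113 -0.1062  0.0375]
l- [ 0.6238 -0.2339  0.0375]
h+ [ 0.6151 -0.0148  0.1173]
h- [ 0.7275 -0.1425  0.1173]
piv [ 0.6307 -0.1145  0.1438]
cap [ 0.5991 -0.0958  0.1811]
knob [ 0.565  -0.0366  0.1912]
pos [ 0.5442 -0.2152  0.1033] yaw_y 0.723 q6 -1.22 | shift now [18.4 60.9  3.2] | roll 0.001 shift after roll [18.4 60.8  3.2] t 13.25
```

```bash
python3 -m crank '{"translation":[[9,31,0],[10,31,0],[0,0,0],[0,0,20],[0,0,20],[0,0,20],[0,0,10],[0,0,0]],"roll":[0,0,0,0,0,0,0,0],"fingers":[0,0,0,0,0,0,0,0]}'
python3 -c "
from h import *
p=np.load('p3.npy');go(p[0],p[1],.0265,p[3])"
python3 -m crank '{"translation":[[0,0,2],[0,0,0]],"roll":[0,0],"fingers":[0,0]}' | sed -n '2p;4p'
python3 -m crank '{"translation":[[0,0,2],[0,0,0]],"roll":[0,0],"fingers":[0,0]}' | sed -n '2p;4p'
```

```text
clock: 14.05
position: [0.5767, -0.1601, 0.0326]
ee_rot: [-0.002, 0.412, 0.911, -0.0]
contact_force: [-1.9, 1.5, -2.0]
width: 0.0165
gripper_force: 40.3
pos [ 0.5767 -0.1601  0.0326] yaw_y 0.722 q6 -1.11 | shift now [-1.5  0.1  6.1] | roll -0.0 shift after roll [-1.5  0.1  6.1] t 14.05
position: [0.578, -0.1594, 0.0328]
contact_force: [-3.6, 2.6, -3.0]
position: [0.5784, -0.1591, 0.0307]
contact_force: [-2.9, 3.6, -1.5]
```

```bash
python3 -m crank '{"translation":[[0,0,0],[0,0,0],[0,0,0]],"roll":[0,0,0],"fingers":[0,0,0]}' | sed -n '2p;4,6p'
python3 -m crank '{"translation":[[0,0,2],[0,0,0],[0,0,0]],"roll":[0,0,0],"fingers":[0,0,0]}' | sed -n '2p;4,6p'
python3 - <<'E'
from h import *
for n in('top','scene'):
    im=get_image(n);cv2.imwrite(f'pics/{n}8.png',im);np.save(f'pics/{n}8.npy',im)
print(manip.get_state()['moment'],manip.get_state()['contact_force'])
E
```

```text
position: [0.5784, -0.1591, 0.0307]
contact_force: [-2.7, 4.2, -0.9]
width: 0.0164
gripper_force: 40.2
position: [0.5782, -0.1593, 0.029]
contact_force: [-4.9, 3.9, 2.1]
width: 0.0163
gripper_force: 40.2
[0.48863452 0.3934897  0.2257642 ] [-4.23662734  3.84703897  1.79669068]
```

```bash
python3 - <<'E'
from h import *
for n,(x0,y0,x1,y1) in (('top',(190,170,240,205)),('scene',(205,180,250,215))):
    for k in('0','8'):
        im=np.load(f'pics/{n}{k}.npy')[y0:y1,x0:x1].astype(int)
        m=(im[...,2]>150)&(im[...,1]<90)&(im[...,0]<90);ys,xs=np.nonzero(m);print(n,k,m.sum(),xs.mean()+x0,ys.mean()+y0)
a,b=np.load('pics/top0.npy').astype(int),np.load('pics/top8.npy').astype(int)
m=np.abs(a-b).sum(2)>60;ys,xs=np.nonzero(m);print('top diff',xs.min(),xs.max(),ys.min(),ys.max())
for y in range(120,262,5): print(y,''.join('#' if m[y:y+5,x:x+4].mean()>.4 else '.' for x in range(170,400,4)))
print(proj('top',[[.578,-.159,.03],[.578,-.159,.1],[.578,-.159,.2]]))
E
```

```text
top 0 155 209.8967741935484 189.3548387096774
top 8 47 218.97872340425533 188.27659574468086
scene 0 92 224.07608695652175 199.27173913043478
scene 8 81 224.49382716049382 198.8641975308642
top diff 0 428 70 419
120 ..........#..#######.....#...####.........................
125 .............########....#..#####.........................
130 ...........###########...#..######........................
135 ............############.#..######........................
140 ............####.################.........................
145 #..........###############.######.....#...................
150 #..........#######...#.##########.........................
155 ............##.....###....######..........................
160 ...........###.....############...........................
165 .........#.##.....####..####.#............................
170 ........####.......###....####............................
175 ........#.#.........#.....####............................
180 .....#.####.........##########............................
185 ....#######..........########....#.#########..#...........
190 ..
[... 326 characters left out ...]
#############...........##...####..##........
220 .#########################................###...##........
225 .##################.#####................###....###.......
230 .########################...............###......##.......
235 #########################..............###.......###......
240 ########################...............##........#####....
245 ########################........................########..
250 #######################.........................#########.
255 ####################............................#########.
260 ####################............................##########
[[268.56270653 196.55441672]
 [267.66646103 189.47975284]
 [266.15112834 177.51822054]]
```

The force looks like a light side touch near the clamp pin, with the outside pushing the tool along +x. The trough tolerance allows ±20 mm along, so I'll ease off +x and watch the force.

```bash
python3 -m crank '{"translation":[[3,0,0],[0,0,0],[0,0,0]],"roll":[0,0,0],"fingers":[0,0,0]}' | sed -n '2p;4p'
python3 -m crank '{"translation":[[3,0,0],[0,0,0],[0,0,0]],"roll":[0,0,0],"fingers":[0,0,0]}' | sed -n '2p;4p'
python3 -c "
from h import *
s=manip.get_state();print(s['moment'],s['contact_force'],s['clock'])"
```

```text
position: [0.5779, -0.1583, 0.0293]
contact_force: [-1.4, -0.7, 3.4]
position: [0.5749, -0.1553, 0.0288]
contact_force: [-2.5, -1.3, 1.9]
[-0.02738029  0.05852265  0.00110128] [-2.51550053 -1.26013502  1.86915419] 15.75
```

Relieved; the remaining force is normal to the bed, so the uphill fingertip is just touching the plate. I'll release now, easing downhill while opening.

```bash
python3 -m crank '{"translation":[[0,-1,0],[0,-2,0],[0,-1,0],[0,0,0],[0,0,0],[0,0,0]],"roll":[0,0,0,0,0,0],"fingers":[0.26,0.3,0.33,0.33,0.33,0.33]}'
python3 - <<'E'
from h import *
c=camera_info('wrist');im=get_image('wrist');np.save('pics/w9.npy',im)
p=np.load('p3.npy');go(p[0],p[1],.03,p[3])
for r in(150,180,210,240): print(r,[int(v) for v in im[r,230:330:2].mean(1)])
for x in(260,270,280): print(x,[int(im[y,x].mean()) for y in range(140,330,4)])
E
```

```text
clock: 16.35
position: [0.5718, -0.1577, 0.0285]
ee_rot: [0.0, 0.411, 0.912, 0.0]
contact_force: [0.8, -0.8, -0.8]
width: 0.0278
gripper_force: 0.0
pos [ 0.5719 -0.1577  0.0286] yaw_y 0.723 q6 -1.11 | shift now [-6.5  2.1 -1.4] | roll 0.001 shift after roll [-6.5  2.1 -1.4] t 16.4
150 [136, 138, 135, 131, 130, 108, 100, 99, 102, 129, 187, 212, 196, 158, 105, 78, 81, 98, 157, 200, 223, 234, 239, 240, 240, 236, 219, 162, 57, 35, 36, 36, 43, 42, 42, 44, 41, 49, 105, 163, 166, 162, 166, 135, 46, 37, 36, 40, 47, 95]
180 [140, 140, 138, 136, 141, 164, 171, 176, 178, 180, 190, 208, 201, 163, 106, 101, 149, 187, 213, 232, 244, 248, 250, 250, 249, 244, 241, 204, 128, 74, 32, 26, 30, 33, 34, 37, 31, 53, 108, 121, 111, 87, 57, 31, 30, 38, 55, 109, 123, 123]
210 [136, 139, 140, 136, 136, 149, 162, 161, 141, 122, 140, 140, 72, 51, 59, 55, 61, 66, 67, 57, 48, 42, 42, 34, 38, 37, 28, 24, 20, 12, 19, 18, 19, 19, 26, 23, 32, 82, 113, 112, 121, 124, 125, 121, 119, 120, 121, 121, 119, 124]
240 [98, 100, 105, 125, 137, 138, 135, 99, 62, 69, 105, 112, 87, 49, 53, 56, 50, 48, 51, 50, 48, 46, 44, 41, 38, 34, 29, 28, 37, 27, 32, 58, 118, 127, 131, 131, 148, 164, 165, 165, 165, 168, 172, 172, 169, 161, 161, 161, 161, 160]
260 [80, 78, 80, 79, 79, 79, 77, 79, 80, 79, 101, 94, 75, 42, 48, 58, 53, 51, 58, 60, 66, 51, 55, 56, 53, 56, 60, 54, 67, 68, 65, 59, 69, 71, 69, 69, 74, 69, 54, 49, 49, 45, 52, 50, 51, 49, 52, 53]
270 [223, 217, 221, 224, 225, 227, 229, 230, 237, 240, 244, 243, 236, 106, 69, 67, 54, 64, 44, 51, 47, 44, 47, 51, 49, 48, 47, 54, 73, 71, 75, 70, 103, 98, 99, 94, 55, 57, 58, 54, 57, 56, 53, 57, 55, 59, 64, 57]
280 [239, 235, 234, 234, 234, 234, 233, 233, 239, 246, 244, 247, 239, 70, 26, 33, 34, 34, 24, 39, 35, 28, 32, 26, 31, 34, 34, 55, 54, 50, 49, 51, 99, 82, 38, 39, 38, 46, 50, 50, 48, 49, 48, 54, 57, 51, 58, 55]
```

```bash
python3 -m crank '{"translation":[[0,0,-3],[0,0,-10],[0,0,-20],[0,0,-30],[0,0,-40],[0,-15,-30],[0,-15,0],[0,0,0]],"roll":[0,0,0,0,0,0,0,0],"fingers":[0.33,0.33,0.33,0.33,0.33,0.33,0.33,0.33]}'
python3 - <<'E'
from h import *
from fit import frame
p=np.load('p3.npy');R,t=frame(p)
c=camera_info('wrist');im=get_image('wrist');np.save('pics/w10.npy',im);s=manip.get_state()['position'];print(s)
P={k:proj('wrist',R@np.array([0,y,0])+t,c)[0].round(1).tolist() for k,y in(('grip',0),('front+45',.045),('tip',.11),('rear',-.055))};print(P)
for r in range(60,330,15): print(r,[int(v) for v in im[r,240:380:3].mean(1)])
E
```

```text
clock: 17.2
position: [0.5483, -0.1786, 0.163]
ee_rot: [0.001, 0.412, 0.911, -0.0]
contact_force: [0.1, -0.0, 0.1]
width: 0.0285
gripper_force: 0.0
[ 0.54839566 -0.17773129  0.16169685]
{'grip': [311.8, 200.0], 'front+45': [313.6, 148.8], 'tip': [316.6, 64.9], 'rear': [309.8, 256.4]}
60 [32, 38, 47, 49, 52, 57, 61, 61, 63, 66, 70, 75, 75, 70, 52, 54, 51, 51, 52, 50, 42, 47, 44, 42, 41, 38, 37, 34, 36, 39, 49, 71, 87, 81, 79, 71, 61, 64, 63, 76, 85, 98, 85, 86, 90, 92, 90]
75 [116, 114, 117, 114, 117, 117, 109, 123, 198, 141, 79, 116, 214, 126, 79, 82, 77, 79, 82, 82, 83, 84, 85, 86, 98, 228, 141, 88, 80, 77, 83, 81, 74, 40, 53, 64, 67, 62, 63, 66, 94, 89, 83, 88, 93, 122, 127]
90 [127, 211, 230, 231, 231, 230, 229, 232, 231, 226, 227, 222, 213, 133, 89, 90, 90, 90, 89, 86, 91, 85, 79, 85, 166, 241, 189, 74, 76, 77, 141, 241, 246, 180, 44, 227, 245, 221, 100, 84, 84, 84, 89, 92, 90, 92, 93]
105 [232, 230, 232, 230, 231, 230, 231, 228, 218, 217, 217, 216, 161, 206, 205, 135, 122, 132, 137, 134, 136, 118, 108, 128, 206, 239, 201, 141, 158, 169, 168, 171, 171, 170, 173, 171, 169, 170, 16
[... 2543 characters left out ...]
 142, 140, 140, 139]
285 [39, 44, 124, 164, 214, 225, 220, 111, 167, 234, 233, 236, 236, 238, 239, 237, 239, 239, 236, 235, 238, 201, 32, 25, 36, 121, 145, 146, 147, 116, 46, 40, 42, 46, 143, 168, 170, 171, 171, 171, 175, 171, 156, 139, 142, 141, 140]
300 [33, 67, 159, 77, 133, 223, 222, 161, 132, 157, 223, 230, 233, 234, 235, 237, 237, 236, 236, 238, 237, 219, 40, 25, 28, 48, 108, 118, 129, 124, 87, 33, 34, 36, 38, 56, 122, 129, 130, 149, 184, 237, 237, 224, 212, 206, 196]
315 [39, 169, 195, 199, 220, 222, 184, 143, 130, 136, 147, 156, 163, 166, 172, 176, 196, 218, 227, 234, 237, 237, 186, 23, 22, 33, 31, 37, 40, 41, 43, 44, 40, 45, 48, 46, 39, 38, 42, 87, 174, 224, 229, 228, 226, 232, 235]
```

Numerically, the iron spans columns 300–320 where the seat projects to 310–313, so it lies straight in the trough. Next is the clamp pin: I'll pinch it with the fingers closing along the cradle's y.

```bash
python3 -m crank '{"translation":[[0,0,-40],[0,0,-40],[0,0,0],[0,0,0],[0,0,0],[0,0,0],[0,0,0],[0,0,0]],"roll":[0,0.14,0.14,0.14,0.14,0.14,0.14,0.14],"fingers":[0.4,0.4,0.4,0.4,0.4,0.4,0.4,0.4]}' | sed -n 2p
python3 -m crank '{"translation":[[0,0,0],[0,0,0],[0,0,0],[0,0,0],[0,0,0]],"roll":[0.15,0.15,0.15,0.14,0],"fingers":[0.4,0.4,0.4,0.4,0.4]}'
cat > pin.py <<'E'
from h import *
from fit import frame
p=np.load('p3.npy');R,t=frame(p)
def pin(a,h): return R@np.array([.105-.036*np.cos(a),.036*np.sin(a),h-.0093])+t
if __name__=='__main__':
    for n,(x0,y0,x1,y1) in (('top',(190,170,240,205)),('scene',(205,180,250,215))):
        for im in(np.load(f'pics/{n}0.npy'),get_image(n)):
            im=im[y0:y1,x0:x1].astype(int);m=(im[...,2]>150)&(im[...,1]<90)&(im[...,0]<90);ys,xs=np.nonzero(m);print(n,m.sum(),xs.mean()+x0,ys.mean()+y0)
    P=pin(p[6],74);P=pin(p[6],.074);P[2]=pin(p[6],.062)[2]-.035
    print(P);go(*P,p[3]+np.pi/2)
E
python3 pin.py
```

```text
position: [0.5489, -0.1767, 0.2397]
clock: 18.55
position: [0.5489, -0.1768, 0.2398]
ee_rot: [-0.001, 0.935, 0.354, -0.001]
contact_force: [-0.6, 0.4, -0.6]
width: 0.0342
gripper_force: 0.0
top 155 209.8967741935484 189.3548387096774
top 155 209.92903225806452 189.38709677419354
scene 92 224.07608695652175 199.27173913043478
scene 87 224.39080459770116 199.0344827586207
[ 0.6043132  -0.09116377  0.12355865]
pos [ 0.549  -0.1771  0.2404] yaw_y -0.844 q6 0.41 | shift now [ 98.5 -27.2 116.8] | roll 0.005 shift after roll [ 98.3 -27.7 116.8] t 18.65
```

```bash
python3 -m crank '{"translation":[[33,-9,0],[33,-9,0],[32,-10,10],[0,0,10],[0,0,0],[0,0,0]],"roll":[0,0,0,0,0,0],"fingers":[0.4,0.4,0.4,0.4,0.4,0.4]}' | sed -n '2,6p'
python3 - <<'E'
from pin import *
c=camera_info('wrist');im=get_image('wrist').astype(int);np.save('pics/w11.npy',im)
a=p[6];print('cap',proj('wrist',[pin(a,.088),pin(a,.048)],c),'pivot',proj('wrist',[pin(a,.05)+0*t],c))
u,v=proj('wrist',pin(a,.086),c)[0].astype(int)
B,G,Rd=im[...,0],im[...,1],im[...,2]
def ch(y,x):
    b,g,r=im[y:y+3,x:x+3].mean((0,1))
    return 'B' if b>r+50 else 'R' if r>g+60 else '#' if max(b,g,r)<70 else '.' if (b+g+r)/3<140 else ' '
print(u,v)
for y in range(v-60,v+75,4): print(y,''.join(ch(y,x) for x in range(u-100,u+100,3)))
E
```

```text
position: [0.6035, -0.0922, 0.2211]
ee_rot: [-0.0, 0.935, 0.354, -0.001]
contact_force: [0.0, 0.1, 0.3]
width: 0.034
gripper_force: 0.0
cap [[273.9256166  228.62094491]
 [273.98459462 187.72380848]] pivot [[273.98193456 189.56837418]]
273 226
166 B.  .BBBBBBBBBBBBBBBBBBBBBBB..           ..         ..        ..   
170 B    .BBBBBBBBBBBBBBBBBBBBBBBBBBBB...     .         ..             
174     ...BBBBBBBBBBBBBBBBBBBBBBBBBBBBBBBBBB..         ...            
178     ...BBBBBBBBBBBBBBBBBBBBBBBBBBBBBBBBBBBBBBBBBBBBBB....          
182     ..B...BBBBBBBBBBBBBBBBBBBBBBBBBBBBBBBBBBBBBBBBBBB....          
186 RRRR...##........BBBBBBBBBBBBBBB    BBBBBBBBBBBBBBBBBB...          
190 RRRRRR##..  ...........BBBBBBBBB    .BBBBBBBBBBBBBBBBB...          
194 RRRRRRR... ...... ............BB    .BBBBBBBBB     .BBB...         
198 RRRRRRR  ..##.BB.. .............    ..BBBBBBBB      BB.....        
202 RRRRRRR...##.BB..    ...........    .......BBB      .B.....        
206 RRRRRRRRRR..#...        .....       .........B     ..#......       
210 RRRRRRRRRRRRR.         .......      .     .........##....... 
[... 890 characters left out ...]
.   .#.              ...       .#.  .#.  ...#..     
266 ..BBBBBBB..BBBB.   .#.             ..         .#.    .#.##...      
270   BBBBBB.##B.##.   .#.            ..          ##.   .###.....      
274  BBB.##..#####.   .##.           ..           ###.   ####.....#    
278 BBBBB..BB.####.   .##.         ..            ####.   .####....#..  
282 BBBBBB....###.    ####        ..           .#.###.   .####....#. ..
286 .BBB  ...####.   .####      ...           ..  ####.   .###....#.. .
290 BB.B.  B.####.   .####     ..            #.   ####.   .####...#....
294  BBB..BB####.    #####    ..            ..    ####.    .####..#RRRR
298   ..B..#####..  .####.  ...             ..   .#####    .####..#....
```

The pin cap shows at about (277,233) against my prediction of (274,228), so I need a ~2 mm correction. The wing is ~40 mm to the left, clear of the fingers. Descending.

```bash
python3 -m crank '{"translation":[[-2,2,20],[0,0,30],[0,0,20],[0,0,0]],"roll":[0,0,0,0],"fingers":[0.32,0.32,0.32,0.32]}' | sed -n '2p;4,6p'
python3 -m crank '{"translation":[[0,0,10],[0,0,10],[0,0,7],[0,0,0]],"roll":[0,0,0,0],"fingers":[0.32,0.32,0.32,0.32]}' | sed -n '2p;4,6p'
```

```text
position: [0.6015, -0.0951, 0.1492]
contact_force: [0.0, 0.6, 0.3]
width: 0.0271
gripper_force: 0.0
position: [0.6033, -0.0944, 0.1237]
contact_force: [0.3, 1.0, 0.1]
width: 0.0271
gripper_force: 0.0
```

```bash
python3 -m crank '{"translation":[[0,0,0],[0,0,0],[0,0,0],[0,0,0]],"roll":[0,0,0,0],"fingers":[0,0,0,0]}' 50
python3 - <<'E'
from pin import *
A=np.linspace(1.82,-.02,13);Q=np.array([pin(a,.07) for a in A])
yaw=-.844;ty=np.array([np.cos(yaw),np.sin(yaw),0]);tz=np.array([0,0,-1.]);tx=np.cross(ty,tz)
for a,d in zip(A[1:],np.diff(Q,axis=0)): print(a.round(2),(1000*np.array([d@tx,d@ty,d@tz])).round(1))
print(pin(0,.07),pin(1.82,.07))
E
```

```text
clock: 20.5
position: [0.6029, -0.0934, 0.1247]
ee_rot: [-0.001, 0.935, 0.354, -0.001]
contact_force: [-3.5, 3.4, 1.1]
width: 0.011
gripper_force: 48.6
1.67 [-4.7 -1.   2.7]
1.51 [-4.8 -0.1  2.8]
1.36 [-4.7  0.7  2.7]
1.21 [-4.6  1.5  2.6]
1.05 [-4.3  2.3  2.5]
0.9 [-4.   3.1  2.3]
0.75 [-3.5  3.7  2. ]
0.59 [-3.   4.3  1.7]
0.44 [-2.4  4.8  1.4]
0.29 [-1.7  5.1  1. ]
0.13 [-1.   5.4  0.6]
-0.02 [-0.3  5.5  0.2]
[ 0.5997849  -0.14167484  0.14309525] [ 0.60589214 -0.08980533  0.16553463]
```

```bash
python3 -m crank '{"translation":[[-2.5,-1,1.5],[-2.5,-1,1.5],[-2.4,0,1.4],[-2.4,0,1.4],[0,0,0]],"roll":[0,0,0,0,0],"fingers":[0,0,0,0,0]}' | sed -n '2p;4,6p'
python3 -m crank '{"translation":[[-4.7,0.7,2.7],[-4.6,1.5,2.6],[0,0,0],[0,0,0]],"roll":[0,0,0,0],"fingers":[0,0,0,0]}' | sed -n '2p;4,6p'
```

```text
position: [0.5968, -0.0974, 0.1204]
contact_force: [2.2, 7.6, 2.9]
width: 0.011
gripper_force: 49.7
position: [0.5884, -0.1062, 0.1136]
contact_force: [-6.4, 4.3, 0.1]
width: 0.011
gripper_force: 50.2
```

```bash
cat > red.py <<'E'
from pin import *
from scipy.optimize import least_squares
def knobpt(a,h=.099):
    return R@np.array([.105-.105*np.cos(a),.105*np.sin(a),h-.0093])+t
for n,(x0,y0,x1,y1) in (('top',(190,130,330,250)),('scene',(190,160,290,260))):
    im=get_image(n)[y0:y1,x0:x1].astype(int);m=(im[...,2]>140)&(im[...,1]<90)&(im[...,0]<90);
    k,l,st,ce=cv2.connectedComponentsWithStats(m.astype(np.uint8));print(n,[(st[i,4],(ce[i]+[x0,y0]).round(1).tolist()) for i in range(1,k) if st[i,4]>12])
    print({round(a,1):proj(n,knobpt(a,.095))[0].round(0).tolist() for a in(1.82,1.5,1.2,.9,.6,.3,0)})
E
python3 red.py
```

```text
top [(np.int32(33), [326.5, 146.6]), (np.int32(25), [294.4, 195.0]), (np.int32(13), [325.9, 199.1])]
{1.8: [211.0, 192.0], 1.5: [221.0, 203.0], 1.2: [233.0, 210.0], 0.9: [246.0, 213.0], 0.6: [260.0, 212.0], 0.3: [272.0, 206.0], 0: [282.0, 198.0]}
scene [(np.int32(163), [251.8, 209.3]), (np.int32(28), [231.8, 243.0])]
{1.8: [229.0, 198.0], 1.5: [244.0, 205.0], 1.2: [258.0, 208.0], 0.9: [269.0, 207.0], 0.6: [278.0, 203.0], 0.3: [282.0, 197.0], 0: [283.0, 189.0]}
```

The arm is following (knob now at ~1.2 rad). Continuing.

```bash
python3 -m crank '{"translation":[[-4.3,2,2.5],[-4,2.8,2.3],[0,0,0],[-3.5,3.5,2],[-3,4.2,1.7],[0,0,0]],"roll":[0,0,0,0,0,0],"fingers":[0,0,0,0,0,0]}' | sed -n '2p;4,6p'
python3 -m crank '{"translation":[[-2.4,4.8,1.4],[-1.7,5.1,1],[0,0,0],[0,0,0]],"roll":[0,0,0,0],"fingers":[0,0,0,0]}' | sed -n '2p;4,6p'
python3 -m crank '{"translation":[[-1,5.4,0.6],[0,0,0],[-0.3,4,0.2],[0,0,0]],"roll":[0,0,0,0],"fingers":[0,0,0,0]}' | sed -n '2p;4,6p'
python3 red.py | grep np
```

```text
position: [0.5817, -0.1247, 0.1039]
contact_force: [-10.4, 4.2, 1.5]
width: 0.0108
gripper_force: 51.1
position: [0.5818, -0.134, 0.1005]
contact_force: [-15.0, 5.8, 2.4]
width: 0.0111
gripper_force: 51.5
position: [0.5834, -0.1415, 0.0985]
contact_force: [-20.1, 4.7, 1.2]
width: 0.0109
gripper_force: 51.8
top [(np.int32(33), [326.5, 146.6]), (np.int32(22), [294.4, 195.8]), (np.int32(18), [272.8, 200.4]), (np.int32(106), [270.6, 211.0])]
scene [(np.int32(129), [283.4, 202.1]), (np.int32(27), [231.7, 243.0])]
```

The arm is at ~0.33 rad, with about 20 N of side load from tracking error. I'll open to a loose cage to relax it, then push the last bit in tool +y.

```bash
python3 -m crank '{"translation":[[-3,0,0],[-2,0,0],[0,0,0],[0,0,0]],"roll":[0,0,0,0],"fingers":[0.25,0.25,0.25,0.25]}' | sed -n '2p;3p;4,6p'
python3 -m crank '{"translation":[[0,3,0],[0,3,0],[0,3,0],[0,0,0],[0,0,0]],"roll":[0,0,0,0,0],"fingers":[0.25,0.25,0.25,0.25,0.25]}' | sed -n '2p;4,6p'
python3 red.py | grep np
```

```text
position: [0.5891, -0.1467, 0.1002]
ee_rot: [-0.002, 0.935, 0.354, -0.002]
contact_force: [-3.5, 2.7, -3.6]
width: 0.0217
gripper_force: 2.7
position: [0.5931, -0.1529, 0.0997]
contact_force: [-7.2, 3.7, -4.4]
width: 0.0217
gripper_force: 3.9
top [(np.int32(33), [326.5, 146.6]), (np.int32(80), [282.9, 201.2]), (np.int32(26), [294.4, 195.2]), (np.int32(13), [325.9, 199.1])]
scene [(np.int32(48), [286.4, 192.3]), (np.int32(25), [231.9, 243.0])]
```

```bash
python3 -m crank '{"translation":[[0,3,0],[0,0,0],[0,0,0]],"roll":[0,0,0],"fingers":[0.25,0.25,0.25]}' | sed -n '2p;4p'
python3 -m crank '{"translation":[[0,3,0],[0,0,0],[0,0,0]],"roll":[0,0,0],"fingers":[0.25,0.25,0.25]}' | sed -n '2p;4p'
python3 -m crank '{"translation":[[0,3,0],[0,0,0],[0,0,0]],"roll":[0,0,0],"fingers":[0.25,0.25,0.25]}' | sed -n '2p;4p'
python3 red.py | grep np
```

```text
position: [0.593, -0.1529, 0.0995]
contact_force: [-11.1, 6.7, -1.0]
position: [0.5928, -0.1529, 0.0993]
contact_force: [-14.4, 12.6, 2.2]
position: [0.5927, -0.1529, 0.0991]
contact_force: [-17.8, 16.4, 4.6]
top [(np.int32(34), [326.4, 146.7]), (np.int32(22), [281.2, 193.3]), (np.int32(26), [294.4, 195.2]), (np.int32(13), [325.9, 199.1]), (np.int32(53), [283.9, 204.7])]
scene [(np.int32(39), [287.6, 194.4]), (np.int32(27), [231.7, 243.0])]
```

It's at the hard stop: no further motion, force rising to 24 N. Backing off and rising, then I'll measure the wing's direction.

```bash
python3 -m crank '{"translation":[[0,-6,0],[0,-5,0],[0,0,0]],"roll":[0,0,0],"fingers":[0.3,0.3,0.3]}' | sed -n '2p;4p'
python3 -m crank '{"translation":[[0,0,-20],[0,0,-30],[0,0,-40],[-20,0,-35],[-40,0,0],[-40,0,0],[-20,0,0],[0,0,0]],"roll":[0,0,0,0,0,0,0,0],"fingers":[0.3,0.3,0.3,0.4,0.4,0.4,0.4,0.4]}' | sed -n '1,2p;4p'
cat > wing.py <<'E'
from pin import *
c=camera_info('wrist');im=get_image('wrist').astype(int)
K=R@np.array([0,0,.0990-.0093])+t
print('pred knob top',proj('wrist',K,c)[0].round(1),K.round(4))
m=(im[...,2]>130)&(im[...,1]<100)&(im[...,0]<100)
k,l,st,ce=cv2.connectedComponentsWithStats(m.astype(np.uint8))
i=1+np.argmax(st[1:,4]);ys,xs=np.nonzero(l==i);print(st[i],ce[i].round(1))
(cx,cy),(w,h),an=cv2.minAreaRect(np.c_[xs,ys].astype(np.float32));print('rect',cx,cy,w,h,an)
# wing direction on bed-parallel plane at height of top
box=cv2.boxPoints(((cx,cy),(w,h),an));e=[(box[j]+box[(j+1)%4])/2 for j in range(4)]
pr=(e[0],e[2]) if np.linalg.norm(e[0]-e[2])>np.linalg.norm(e[1]-e[3]) else (e[1],e[3])
n=R[:,2];W=[]
for q in pr:
    o,d=ray('wrist',q,c);W.append(R.T@(o+d*((K-o)@n)/(d@n)-t))
W=np.array(W);print('ends in seat frame',(W*1000).round(1).tolist());d=W[1]-W[0];print('wing angle in bed',np.arctan2(d[1],d[0]),'len',np.linalg.norm(d))
E
python3 wing.py; python3 red.py | grep np
```

```text
position: [0.5967, -0.153, 0.1021]
contact_force: [-2.2, 1.9, -1.7]
clock: 26.1
position: [0.5062, -0.2357, 0.2281]
contact_force: [0.9, 0.3, 0.1]
pred knob top [262.4 127.4] [ 0.5441 -0.1908  0.1337]
[ 472  324   58   51 1766] [504.1 345. ]
rect 503.8180236816406 343.6079406738281 53.10948944091797 43.121212005615234 50.3558235168457
ends in seat frame [[-381.1, -357.6, 89.7], [-594.7, -530.7, 89.7]]
wing angle in bed -2.460719545059178 len 0.2749717561955801
top [(np.int32(129), [279.7, 194.9])]
scene [(np.int32(216), [280.2, 189.6]), (np.int32(30), [231.6, 243.0])]
```

```bash
python3 - <<'E'
s=open('wing.py').read()
s=s.replace("k,l,st","u,v=proj('wrist',K,c)[0].astype(int);M=np.zeros_like(m);M[max(v-70,0):v+70,max(u-80,0):u+80]=1;m&=M\nk,l,st",1)
open('wing.py','w').write(s+"""
print('tool shift to knob top xy');go(*K,None)
for y in range(v-60,v+60,5): print(y,''.join('R' if m[y:y+5,x:x+4].mean()>.5 else 'B' if (im[y:y+5,x:x+4,0].mean()>im[y:y+5,x:x+4,2].mean()+50) else '.' for x in range(u-80,u+80,4)))
""")
E
python3 wing.py
```

```text
pred knob top [263.9 131.8] [ 0.5441 -0.1908  0.1337]
[ 244   86   42   72 1375] [264.7 119.6]
rect 262.41925048828125 120.53578186035156 30.80404281616211 74.11749267578125 35.134193420410156
ends in seat frame [[35.3, -14.8, 89.7], [-18.9, 19.3, 89.7]]
wing angle in bed 2.5802449266528735 len 0.0640356005401621
tool shift to knob top xy
pos [ 0.508  -0.2326  0.2271] yaw_y -0.846 q6 0.29 | shift now [54.6 -7.6 93.4] | roll 0 shift after roll [54.6 -7.6 93.4] t 26.3
71 ..................BBBBBB................
76 ..................BBBBB.................
81 ..................BBBBB.................
86 .................BBBBB.RR...............
91 .................BBB..RRR...............
96 .................BB..RRRRR..............
101 .................B..RRRRRR.........RRRRR
106 ..................RRRRRRR........R......
111 .................RRRRRRRR......RR.......
116 .................RRRRRRR......RR........
121 .................RRRRRRR......R.........
126 .................RR..RR.......R.........
131 .................R............R.........
136 ................RRR.....................
141 B...............RRRR....................
146 B..............RRRRR....................
151 ................RRR.............R.......
156 ................................RR......
161 .................................R......
166 ..................................R.....
171 ........................................
176 ........................................
181 ........................................
186 ........................................
```

```bash
python3 - <<'E'
from pin import *
import red
C=lambda n:camera_info(n)
f=lambda X:np.r_[proj('top',X)[0]-[279.7,194.9],proj('scene',X)[0]-[280.2,189.6],proj('wrist',X)[0]-[264.7,119.6]]
for idx in([0,1,2,3],[0,1,2,3,4,5]):
    r=least_squares(lambda X:f(X)[idx],[.55,-.19,.13]);print(idx,r.x.round(4),'seat frame mm',(1000*R.T@(r.x-t)).round(1),r.fun.round(1))
# wing ends on the plane 97.5 mm above bed for hand-read pixels
c=camera_info('wrist');K=R@np.array([0,0,.0882])+t;n=R[:,2]
for q in((263,129),(277,88),(273,97),(256,151)):
    o,d=ray('wrist',q,c);print(q,(1000*R.T@(o+d*((K-o)@n)/(d@n)-t)).round(1))
E
```

```text
top [(np.int32(123), [279.4, 194.4])]
{1.8: [211.0, 192.0], 1.5: [221.0, 203.0], 1.2: [233.0, 210.0], 0.9: [246.0, 213.0], 0.6: [260.0, 212.0], 0.3: [272.0, 206.0], 0: [282.0, 198.0]}
scene [(np.int32(216), [280.2, 189.6]), (np.int32(29), [231.7, 243.0])]
{1.8: [229.0, 198.0], 1.5: [244.0, 205.0], 1.2: [258.0, 208.0], 0.9: [269.0, 207.0], 0.6: [278.0, 203.0], 0.3: [282.0, 197.0], 0: [283.0, 189.0]}Traceback (most recent call last):
  File "<stdin>", line 6, in <module>
NameError: name 'least_squares' is not defined
```

```bash
python3 - <<'E'
from pin import *
from scipy.optimize import least_squares
f=lambda X:np.r_[proj('top',X)[0]-[279.7,194.9],proj('scene',X)[0]-[280.2,189.6],proj('wrist',X)[0]-[264.7,119.6]]
for idx in([0,1,2,3],[0,1,2,3,4,5]):
    r=least_squares(lambda X:f(X)[idx],[.55,-.19,.13]);print(idx,r.x.round(4),'seat frame mm',(1000*R.T@(r.x-t)).round(1),r.fun.round(1))
c=camera_info('wrist');K=R@np.array([0,0,.0882])+t;n=R[:,2]
for q in((263,129),(277,88),(273,97),(256,151)):
    o,d=ray('wrist',q,c);print(q,(1000*R.T@(o+d*((K-o)@n)/(d@n)-t)).round(1))
E
```

```text
[0, 1, 2, 3] [ 0.5526 -0.1859  0.1266] seat frame mm [ 4.7 -2.  78.7] [ 0.5  0.7 -0.8 -0.2]
[0, 1, 2, 3, 4, 5] [ 0.5509 -0.1843  0.1291] seat frame mm [ 5.8  0.3 81. ] [-0.1  1.3 -0.6 -0.4  0.2 -0. ]
(263, 129) [ 2.   1.8 88.2]
(277, 88) [36.5 -8.9 88.2]
(273, 97) [29.5 -6.  88.2]
(256, 151) [-19.8   8.1  88.2]
```

```bash
python3 -m crank '{"translation":[[0,0,0],[0,0,0],[0,0,0],[0,0,0],[0,0,0],[0,0,0],[0,0,0],[0,0,0]],"roll":[-0.15,-0.15,-0.15,-0.15,-0.15,-0.15,-0.15,-0.15],"fingers":[0.45,0.45,0.45,0.45,0.45,0.45,0.45,0.45]}' | sed -n 2p
python3 -m crank '{"translation":[[0,0,0],[0,0,0],[0,0,0],[0,0,0],[0,0,0],[0,0,0],[0,0,0],[0,0,0]],"roll":[-0.15,-0.15,-0.15,-0.15,-0.15,-0.15,-0.15,-0.15],"fingers":[0.45,0.45,0.45,0.45,0.45,0.45,0.45,0.45]}' | sed -n 2p
python3 -m crank '{"translation":[[0,0,0],[0,0,0],[0,0,0],[0,0,0]],"roll":[-0.15,-0.15,-0.04,0],"fingers":[0.45,0.45,0.45,0.45]}'
python3 -c "
from h import *
go(.5505,-.1858,.085,.722-.4-np.pi/2)"
```

```text
position: [0.5075, -0.232, 0.2266]
position: [0.5075, -0.232, 0.2265]
clock: 28.4
position: [0.5074, -0.232, 0.2265]
ee_rot: [0.0, -0.161, 0.987, 0.0]
contact_force: [0.4, 0.1, 1.0]
width: 0.0382
gripper_force: 0.0
pos [ 0.5074 -0.232   0.2265] yaw_y 1.894 q6 -2.45 | shift now [-55.5  30.1 141.6] | roll 0.001 shift after roll [-55.5  30.1 141.6] t 28.4
```

```bash
python3 -m crank '{"translation":[[-20,10,0],[-20,10,0],[-15,10,0],[0,0,20],[0,0,0],[0,0,0]],"roll":[0,0,0,0,0,0],"fingers":[0.45,0.45,0.45,0.45,0.45,0.45]}' | sed -n '2p;4p'
python3 wing.py
```

```text
position: [0.5493, -0.1864, 0.2065]
contact_force: [0.4, -0.3, 0.2]
pred knob top [270.7 197.3] [ 0.5441 -0.1908  0.1337]
[ 260  160   31   79 1408] [274.5 200.3]
rect 275.0 199.0 78.0 30.0 90.0
ends in seat frame [[-26.8, 13.4, 89.7], [30.7, -7.7, 89.7]]
wing angle in bed -0.35205870420686164 len 0.061241933035855
tool shift to knob top xy
pos [ 0.5496 -0.1868  0.2071] yaw_y 1.893 q6 -2.34 | shift now [ 6.5 -2.  73.4] | roll 0 shift after roll [ 6.5 -2.  73.4] t 29.05
137 ........................................
142 ...R....................................
147 ....RRR.................................
152 ......R.................................
157 ........R...............................
162 ....................RRR.................
167 ..........R........RRRRR................
172 ...........R.......RRRRR................
177 ...........R.......RRRRR................
182 ...........R.......RRRRR................
187 ...........R.......R.RRR................
192 ..........R...........RRR...............
197 ........RR........R...RRR...............
202 ..RR..RRR.........RRRRRRR.B.............
207 ..................RRRRRRRBB.............
212 ..................RRRRR.BBB.............
217 ..................RRRRRBBBB.............
222 ..................RRRRRBBBB.............
227 ..................RRRR.BBBBB............
232 ..................RRRR.BBBBB............
237 .......................BBBBBB...........
242 ........................BBBBB...........
247 ........................BBBBBB..........
252 .........................BBBBB..........
```

The wing lies straight along tool x, centred at column 274, right between the fingers. Descending and gripping.

```bash
python3 -m crank '{"translation":[[0,0,30],[0,0,40],[0,0,20],[0,0,0]],"roll":[0,0,0,0],"fingers":[0.35,0.35,0.35,0.35]}' | sed -n '2p;4,5p'
python3 -m crank '{"translation":[[0,0,15],[0,0,15],[0,0,0],[0,0,0]],"roll":[0,0,0,0],"fingers":[0.35,0.35,0.35,0.35]}' | sed -n '2p;4,5p'
python3 -m crank '{"translation":[[0,0,0],[0,0,0],[0,0,0],[0,0,0]],"roll":[0,0,0,0],"fingers":[0,0,0,0]}' 30
python3 -c "
from rig import manip
s=manip.get_state();print(s['moment'])"
```

```text
position: [0.5473, -0.1862, 0.1145]
contact_force: [-0.0, 0.2, -0.2]
width: 0.0298
position: [0.5504, -0.1874, 0.0884]
contact_force: [0.4, -0.3, -0.1]
width: 0.0298
clock: 30.25
position: [0.5496, -0.1855, 0.0889]
ee_rot: [0.001, -0.16, 0.987, 0.001]
contact_force: [-0.7, 5.1, 4.7]
width: 0.0195
gripper_force: 27.7
[0.79322412 0.33300884 0.06258988]
```

```bash
python3 -m crank '{"translation":[[0,0,0.4],[0,0,0.4],[0,0,0.4],[0,0,0.4],[0,0,0.4],[0,0,0]],"roll":[0.12,0.12,0.12,0.12,0.12,0],"fingers":[0,0,0,0,0,0]}'
python3 - <<'E'
from h import *
s=manip.get_state();print(s['moment'],s['qpos'][5])
E
python3 wing.py
```

```text
clock: 30.85
position: [0.5491, -0.1861, 0.0884]
ee_rot: [0.0, 0.139, 0.99, 0.0]
contact_force: [-5.4, 3.0, 12.8]
width: 0.0192
gripper_force: 59.2
[1.07833243 0.96971971 0.17792404] -1.7393464214759229
pred knob top [260.3 280.1] [ 0.5441 -0.1908  0.1337]
[ 251  211   44  132 3354] [272.3 265.1]
rect 273.4694519042969 276.131103515625 131.03785705566406 42.602413177490234 87.1728744506836
ends in seat frame [[-14.3, 27.7, 89.7], [21.9, -16.2, 89.7]]
wing angle in bed -0.8808999141547015 len 0.056900435879892595
tool shift to knob top xy
pos [ 0.549  -0.1861  0.0884] yaw_y 1.293 q6 -1.74 | shift now [  3.5  -5.8 -45.3] | roll 0 shift after roll [  3.5  -5.8 -45.3] t 30.9
220 RRRRR.............RRRRRRRRR.............
225 .R....R...........RRRRRRRRR.............
230 ...........RRRR...RRRRRRRRR.............
235 .............RRR..RRRRRRRRR.............
240 ..............RR..RRRRRRRRR.BBBBBBB.....
245 ...............RR.RRRRRRRRR.BBBBBBBB....
250 ................R.RRRRRRRRRR...BBBBBB...
255 ................R.RRRRRRR.RR....BBBBB...
260 ..................RRRRRRR.RRR....BBBBB..
265 ...................RRRRR..RRR....BBBBBB.
270 ......................RR..RRR........BBB
275 .......................R..RRR........BBB
280 .......................R..RRR.........BB
285 ......................RR..RRR.........BB
290 .....................RRR..RR..........BB
295 .......RR............RRR...............B
300 .....RR..............RRR...............B
305 ...R.................RRR................
310 RR...................RR....R............
315 .....................RR...RR............
320 .....................RRR..RR............
325 ...................RRRR..RR.............
330 ...................RRRRRRR..............
335 ...................RRRRRR...............
```

The knob follows (wing at −0.88 rad). The grip is wedging on the tilted wing, so I'll loosen it to a wrench-like cage, rise 2 mm and keep turning.

```bash
python3 -m crank '{"translation":[[0,0,-2],[0,0,0.3],[0,0,0.3],[0,0,0.3],[0,0,0.3],[0,0,0.3],[0,0,0.3],[0,0,0]],"roll":[0,0.15,0.15,0.15,0.15,0.15,0.15,0],"fingers":[0.28,0.28,0.28,0.28,0.28,0.28,0.28,0.28]}'
python3 wing.py; python3 -c "
from rig import manip
print(manip.get_state()['moment'])"
```

```text
clock: 31.7
position: [0.551, -0.1888, 0.0874]
ee_rot: [0.003, 0.556, 0.831, -0.001]
contact_force: [-0.6, -1.8, 4.2]
width: 0.0241
gripper_force: 5.3
pred knob top [257.6 287.8] [ 0.5441 -0.1908  0.1337]
[ 243  217   65  110 3559] [271.2 259. ]
rect 279.9960021972656 268.0960388183594 112.61162567138672 57.78263473510742 78.34070587158203
ends in seat frame [[20.2, 34.9, 89.7], [10.8, -18.7, 89.7]]
wing angle in bed -1.7456588273710574 len 0.05445020429041753
tool shift to knob top xy
pos [ 0.551  -0.1888  0.0874] yaw_y 0.393 q6 -0.84 | shift now [  0.6  -7.1 -46.3] | roll 0 shift after roll [  0.6  -7.1 -46.3] t 31.75
227 .................RRRRRRRRRRR.....BBBBBBB
232 .................RRRRRRRRRRR......BBBBBB
237 .................RRRRRRRRRRRR....BBBBBBB
242 .................RRRRRRRRRRRRRR.BBBBBBBB
247 ..................RRRRRRRRRRRRRRBBB.....
252 ..................RRRRRRRRRRRRRR........
257 ..................RRRRRRRRRRRRR.........
262 ...................RRRRRRRRRRR..........
267 ...................RRRRRRRRRR...........
272 ......................RRRRRR............
277 .......................RRRR.............
282 .......................RRR..............
287 .......................RRR..............
292 ....................RRRRRR..............
297 .....................RRRR...............
302 .....................RRRR...............
307 .....................RRRR...............
312 .....................RR.RR..............
317 .....................RRRRRR.............
322 .......................RRR..............
327 ..............................RR........
332 ..............................R.........
337 ........................................
342 .................R.....R.....R..........
[-0.31566502  0.1026571   0.01730303]
```

```bash
python3 -m crank '{"translation":[[0,0,0.6],[0,0,0.6],[0,0,0.6],[0,0,0.6],[0,0,0.6],[0,0,0.6],[0,0,0.6],[0,0,0]],"roll":[0.15,0.15,0.15,0.15,0.15,0.15,0.15,0],"fingers":[0.28,0.28,0.28,0.27,0.26,0.25,0.24,0.24]}'
python3 wing.py|head -8; python3 -c "
from rig import manip
print(manip.get_state()['moment'])"
```

```text
clock: 32.55
position: [0.5491, -0.1881, 0.0819]
ee_rot: [0.001, 0.897, 0.442, -0.0]
contact_force: [-3.0, -2.6, 2.8]
width: 0.0208
gripper_force: 8.7
pred knob top [269.2 307. ] [ 0.5441 -0.1908  0.1337]
[ 244  237   42   80 1668] [264.4 270.7]
rect 264.14874267578125 276.6626892089844 84.35466766357422 30.318567276000977 79.17698669433594
ends in seat frame [[49.2, 12.0, 89.7], [-10.6, -3.0, 89.7]]
wing angle in bed -2.895073330917198 len 0.061638857355019595
tool shift to knob top xy
pos [ 0.5492 -0.188   0.0818] yaw_y -0.653 q6 0.21 | shift now [ -5.4  -2.3 -51.9] | roll 0 shift after roll [ -5.4  -2.3 -51.9] t 32.6
247 ..............RRRRRRR..RRRR.............
[-0.53377758  0.50866819  0.02331283]
```

```bash
python3 -m crank '{"translation":[[2,0,0],[2,0,0],[0,0,0],[0,0,0],[0,0,0]],"roll":[0,0,0,0,0],"fingers":[0,0,0,0,0]}' 30
python3 -c "
from rig import manip
s=manip.get_state();print(s['moment'],s['qpos'][5])"
python3 -m crank '{"translation":[[0,0,0.5],[0,0,0.5],[0,0,0]],"roll":[0.12,0.12,0],"fingers":[0,0,0]}' | sed -n 2,6p
python3 -c "
from rig import manip
s=manip.get_state();print(s['moment'],s['qpos'][5])"
```

```text
clock: 33.1
position: [0.5496, -0.1874, 0.0821]
ee_rot: [0.002, 0.896, 0.443, -0.003]
contact_force: [-9.4, -8.9, 8.5]
width: 0.0182
gripper_force: 28.6
[-1.66503929e+00  1.44933729e+00 -5.33403685e-04] 0.21306732842593432
position: [0.549, -0.1852, 0.082]
ee_rot: [0.001, 0.943, 0.332, -0.003]
contact_force: [-10.7, -5.6, 15.1]
width: 0.0112
gripper_force: 47.5
[-0.46247256  1.87935729  0.0745529 ] 0.4548044062311873
```

```bash
cat > st.py <<'E'
from h import *
s=manip.get_state();w=s['ee_rot'];R_=Ro.from_quat([w[1],w[2],w[3],w[0]]).as_matrix()
print('F',s['contact_force'].round(1),'M',s['moment'].round(3),'q6',s['qpos'][5].round(3),'toolx-cradle',(np.arctan2(R_[1,0],R_[0,0])-.722).round(3),'w',s['width'].round(4),'t',s['clock'])
E
python3 -m crank '{"translation":[[0,0,-3],[0,0,0],[0,0,0]],"roll":[0,0,0],"fingers":[0,0,0]}' 60 >/dev/null; python3 st.py
python3 -m crank '{"translation":[[0,0,0],[0,0,0]],"roll":[0.1,0],"fingers":[0,0]}'>/dev/null; python3 st.py
python3 -m crank '{"translation":[[0,0,0],[0,0,0]],"roll":[0.1,0],"fingers":[0,0]}'>/dev/null; python3 st.py
python3 -m crank '{"translation":[[0,0,0],[0,0,0]],"roll":[0.1,0],"fingers":[0,0]}'>/dev/null; python3 st.py
```

```text
Traceback (most recent call last):
  File "st.py", line 3, in <module>
    print('F',s['contact_force'].round(1),'M',s['moment'].round(3),'q6',s['qpos'][5].round(3),'toolx-cradle',(np.arctan2(R_[1,0],R_[0,0])-.722).round(3),'w',s['width'].round(4),'t',s['clock'])
                                                                                                                                                             ^^^^^^^^^^^^^^^^
AttributeError: 'float' object has no attribute 'round'
Traceback (most recent call last):
  File "st.py", line 3, in <module>
    print('F',s['contact_force'].round(1),'M',s['moment'].round(3),'q6',s['qpos'][5].round(3),'toolx-cradle',(np.arctan2(R_[1,0],R_[0,0])-.722).round(3),'w',s['width'].round(4),'t',s['clock'])
                                                                                                                                                             ^^^^^^^^^^^^^^^^
AttributeError: 'float' object has no attribute 'round'
Traceback (most recent call last):
  File "st.py", line 3, in <module>
    print('F',s['contact_force'].round(1)
[... 175 characters left out ...]
                                                                                                                                      ^^^^^^^^^^^^^^^^
AttributeError: 'float' object has no attribute 'round'
Traceback (most recent call last):
  File "st.py", line 3, in <module>
    print('F',s['contact_force'].round(1),'M',s['moment'].round(3),'q6',s['qpos'][5].round(3),'toolx-cradle',(np.arctan2(R_[1,0],R_[0,0])-.722).round(3),'w',s['width'].round(4),'t',s['clock'])
                                                                                                                                                             ^^^^^^^^^^^^^^^^
AttributeError: 'float' object has no attribute 'round'
```

```bash
sed -i "s/s\['width'\].round(4)/round(s['width'],4)/" st.py; python3 st.py
python3 -m crank '{"translation":[[0,0,0],[0,0,0]],"roll":[0.08,0],"fingers":[0,0]}'>/dev/null; python3 st.py
python3 -m crank '{"translation":[[0,0,0],[0,0,0]],"roll":[0.08,0],"fingers":[0,0]}'>/dev/null; python3 st.py
```

```text
F [-13.9  -0.3   9. ] M [-0.252  2.135  1.768] q6 0.75 toolx-cradle -0.339 w 0.0101 t 34.3
F [-16.6   3.7  14.2] M [0.616 2.548 2.437] q6 0.828 toolx-cradle -0.417 w 0.0103 t 34.5
F [-20.1   7.5  16.8] M [1.168 3.048 3.066] q6 0.906 toolx-cradle -0.495 w 0.0102 t 34.7
```

The moment climbs steeply to 3 N m, so this is the hard stop. Unwinding, opening, rising, then checking the wing angle and the iron.

```bash
python3 -m crank '{"translation":[[0,0,0],[0,0,0],[0,0,0],[0,0,0]],"roll":[-0.12,-0.12,-0.06,0],"fingers":[0,0,0,0]}'>/dev/null; python3 st.py
python3 -m crank '{"translation":[[0,0,0],[0,0,0],[0,0,0],[0,0,-10],[0,0,-30],[0,0,-40],[0,0,-40],[0,0,0]],"roll":[0,0,0,0,0,0,0,0],"fingers":[0.3,0.3,0.3,0.3,0.3,0.3,0.3,0.3]}' | sed -n '1,2p;4,6p'
python3 -m crank '{"translation":[[-30,0,0],[-20,0,0],[0,0,0]],"roll":[0,0,0],"fingers":[0.3,0.3,0.3]}' | sed -n '1,2p;4,6p'
sed -i 's/.0990-.0093/.0880-.0093/' wing.py; python3 wing.py; python3 red.py | grep np
```

```text
F [-14.    3.   12.2] M [0.807 2.317 1.359] q6 0.609 toolx-cradle -0.199 w 0.0099 t 35.1
clock: 35.9
position: [0.5566, -0.1846, 0.2096]
contact_force: [0.3, -0.7, 1.0]
width: 0.0257
gripper_force: 0.0
clock: 36.2
position: [0.5071, -0.2083, 0.2029]
contact_force: [1.0, -0.5, 0.5]
width: 0.0254
gripper_force: 0.0
pred knob top [276.7 145.5] [ 0.5482 -0.1871  0.1242]
[250  99  32  50 968] [263.9 125.8]
rect 265.5 123.5 31.0 49.0 0.0
ends in seat frame [[39.6, 0.5, 78.7], [-0.1, 8.6, 78.7]]
wing angle in bed 2.94105840030155 len 0.040494391786600636
tool shift to knob top xy
pos [ 0.5084 -0.2079  0.2029] yaw_y -1.057 q6 0.54 | shift now [44.7  1.4 78.8] | roll 0 shift after roll [44.7  1.4 78.8] t 36.25
85 ............BBBBBBB.....................
90 .............BBBBBB.....................
95 .............BBB..B.....................
100 .............BBRRR.................RRRRR
105 .............B.RRRR..............RR.....
110 .............BBRRRR.............R.......
115 .............BBRRRR............R........
120 .............B.RRRR...........R.........
125 ..............RRRRRR..........R.........
130 ..............RRRRRRR.........R.........
135 ..............RRRRRRR.........R.........
140 ..............RRRRRRR...................
145 ...............R........................
150 ........................................
155 ................RRRR.............R......
160 ................RRRR..............R.....
165 ................RRRR....................
170 .................RRR....................
175 B.......................................
180 B.......................................
185 ........................................
190 ........................................
195 ........................................
200 ........................................
top [(np.int32(58), [272.7, 193.6])]
scene [(np.int32(196), [278.4, 194.6]), (np.int32(29), [231.7, 243.0])]
```

```bash
python3 - <<'E'
from pin import *
c=camera_info('wrist');K=R@np.array([0,0,.0787])+t;n=R[:,2];im=get_image('wrist').astype(int)
W=[]
for q in((264,101),(269,170)):
    o,d=ray('wrist',q,c);W.append(1000*R.T@(o+d*((K-o)@n)/(d@n)-t));print(q,W[-1].round(1))
d=W[0]-W[1];print('angle',np.arctan2(d[1],d[0]))
pp=lambda x,y,z:proj('wrist',R@np.array([x,y,z])+t,c)[0].round(0).tolist()
print('pivot top',pp(.105,0,.0387),'cap',pp(.069,0,.0787),'arm mid',pp(.09,0,.0387))
print('iron axis',{y:pp(0,y/1000,0) for y in(-55,-30,0,30,60,100)})
def ch(y,x):
    b,g,r=im[y:y+3,x:x+3].mean((0,1))
    return 'B' if b>r+40 else 'R' if r>g+60 else '#' if max(b,g,r)<75 else ' ' if (b+g+r)/3>180 else '.'
for y in range(20,270,5): print(y,''.join(ch(y,x) for x in range(150,400,4)))
E
```

```text
(264, 101) [40.9  0.8 78.7]
(269, 170) [-19.5   9.1  78.7]
angle -0.13713738645024717
pivot top [238.0, -28.0] cap [256.0, 60.0] arm mid [244.0, -0.0]
iron axis {-55: [326.0, 82.0], -30: [299.0, 88.0], 0: [267.0, 95.0], 30: [235.0, 103.0], 60: [203.0, 110.0], 100: [162.0, 119.0]}
20 .....................BBBBBBB...............................    
25 .....................BBBBBBB...............................    
30 .....................BBB .BB..............................     
35 .....................BB. ..BB.............................     
40 ......................B. ...B.............................     
45 ......................B. ...B............................      
50 ......................BB.###B............................      
55 ......................B#####B............................      
60 .......................######............................      
65 .......................B####B...................##......       
70 .......................BB##BBB...........#########......       
75 BB.....................BBBBBBB.......#############......       
80 B... .......
[... 1864 characters left out ...]
############..      
220 ..R...            ...             . .       ..RR..   ....      
225 ..RRR..           ..                            RR.  . .       
230  #  RR.          ...                               R.. .       
235  #   R.         ...                .                 R. .      
240  ..          . ...                 .                 ..R..  .  
245 ...             ..         ..##........   ...#...    ....RR....
250 ...               .      ...      .   .###.     .#. .......RRRR
255   #                ..   ..        .  .###          .#..........
260   #                 ...#.         ..#.#...           ..........
265   #    .            ...#.        .#.  #....          ..........
```

```bash
python3 -c "
from rig import manip
print(manip.sign_off())"
```

```text
the job is handed in; nothing more can be done
None
```

I handed the job in at about 36 s: the iron lies in the trough, the clamp arm is against its stop, and the knob is screwed down to its hard stop. The foot's pressing force was not measured, and sign-off returned no verdict.

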